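Clip the white reference panel into the reflectance reader and slide it home

TASK

The reflectance reader needs its white reference. Take the white panel out of the storage rack, press it upright into the sprung clip on the reader's shuttle until it is fully home on its seat, then slide the shuttle by its handle all the way in under the measuring head and let go. Leave the dark panel in the rack and the green-lidded sample jar where it is.

Things in the scene. Friction and masses are not known exactly. Their poses are not given: they have to be found in the camera images.
- white_panel: White reference panel, upright in the rack: 100 mm wide (its y), 104.5 mm high (z), 190 g. From below: aluminium foot strip 10 mm thick (x), 14.5 mm high; white tile 6 mm thick; white grip bar 12 mm thick, 82.5 to 104.5 mm above the bottom. Origin: centre of the bottom edge. Both faces and ends are alike. Take the grip bar from above, a finger on either face.
- dark_panel: Dark grey panel of the same shape and size, with a black grip bar and dark tile, in the other slot of the rack. It stays there. Origin: centre of its bottom edge.
- panel_rack: Blue-grey plastic storage rack, fixed, 170 mm (its x) by 124 mm (y), 40 mm high. Two slots at x = -37.5 and +37.5 mm, each 12.5 mm wide, floors 10 mm above the worktop; lift panels straight up out of them. Origin: centre of its underside. Behind it stands a monitor: screen 90 to 440 mm above the worktop, world x 0.66 to 0.72, y -0.58 to 0.01 m; do not swing the arm through it.
- reader: Reflectance reader, fixed: a low pale base, 108 mm wide, with two guide rods along its y and a measuring head at its +y end. Origin: on the worktop under the clip when the shuttle is fully out; x points to the back, y from the loading place to the head.
- measuring_place (a point): Middle of the roof's underside in the reader's head, 141.5 mm above the worktop, above the clip when the shuttle is fully in. The roof overhangs from a column at the back; it is 110 mm long along y, its top 169.5 mm above the worktop. A panel fully home in the clip passes 7 mm under it; one not pressed home hits it.
- shuttle (a joint): Travel of the aluminium shuttle along the reader's +y, in m: 0 = fully out (loading place), 0.160 = fully in against its stop, the clip under the measuring head. Starts nearly out. It stays where it is left; about 2 N moves it.
- clip_seat (a point): Centre of the floor on which the panel's bottom edge rests in the clip, 30 mm above the worktop; rides on the shuttle. z up, y along the slide and the clip (panel's width), x across (panel's thickness). A channel 13 mm wide, 60 mm long, 10 mm deep takes the foot strip; two end cheeks 106 mm apart along y, flared at the top (30 mm above the seat), centre the panel's width.
- clip_jaws (a point): Midpoint between the noses of the clip's two bent spring-steel jaws, 17.5 mm above the seat, axes as the seat's. Jaws are 50 mm long along y; at rest their gap here is 5 mm, their flared mouth 18 mm higher 22 mm wide. Pressing the panel straight down (10 to 20 N) parts them; they close over the foot strip as it meets the seat.
- shuttle_handle (a point): Point on the axis of the shuttle's black upright handle, 58 mm above the worktop: a round post 18 mm in diameter from 36 to 72 mm above the worktop (domed top at 77 mm), 150 mm from the clip's centre on the outer (-y) side. Pinch it from above; it moves with the shuttle.
- sample_jar: Sample jar with a green lid, 63 mm in diameter, 75 mm high, standing on the worktop in front of the reader. Not part of the job. Origin: centre of its underside.
There are look-alikes about, which are no part of the job. What is shaped like the white_panel but orange is not meant.

How it is judged:
On the way, in this order (a step that is already met when the one before it is completed fails the run):
1. the white panel is lifted clear of the rack (z of white_panel in the frame of panel_rack above 0.045 m), for 0.1 s.
2. the white panel is fully home in the clip while the shuttle is still out (z of white_panel in the frame of clip_seat below 0.003 m and horizontal distance between white_panel and clip_seat below 0.006 m and angle between the z axis of white_panel and the z axis of clip_seat, either way round below 0.08 rad and value of joint shuttle below 0.09 m), for 0.2 s.
At the end, for the whole second after the job is handed in: The shuttle is within 5 mm of its inner stop, and the white panel stands at rest in the clip on its seat (bottom edge within 3 mm of the seat, within 6 mm of its centre, upright and square to it within 0.08 rad) (value of joint shuttle above 0.155 m and z of white_panel in the frame of clip_seat below 0.003 m and horizontal distance between white_panel and clip_seat below 0.006 m and angle between the z axis of white_panel and the z axis of clip_seat, either way round below 0.08 rad and angle between the x axis of white_panel and the x axis of clip_seat, either way round below 0.08 rad and linear speed of white_panel below 0.02 m/s); the robot touches nothing.
It fails at once if the dark panel is moved more than 30 mm from where it stood (distance of dark_panel from where it was at the start of the episode above 0.03 m).
It fails at once if the green-lidded sample jar is moved more than 30 mm or tipped (distance of sample_jar from where it was at the start of the episode above 0.03 m or angle between sample_jar's own z axis and vertical above 0.5 rad).
It also fails if it takes over 64 s, if anything falls off the work surface, if the arm or the gripper's body presses on something with over 40 N, if the wrist force passes 120 N, or if a joint passes its speed limit or range.

ROBOT

A 6-joint arm with a two-finger parallel gripper is mounted at the origin on a cart in front of the work surface, level with it; the furniture and walls round the work are solid. World frame = base frame: x ahead of the robot, y to its left, z up, the work surface at z = 0. Lengths are in m, angles in rad, forces in N, time in s.
With the tool pointing down it reaches from about 0.35 to 0.775 m from the base axis. Payload 5.5 kg.
Tool frame: the origin (TCP) lies on the centre line of the jaws, within the pads' length; the fingertips stand 11 mm ahead of it and the grasp point (between the pads) lies 8 mm behind it (env.nose_length is the distance from the TCP to the fingertips, in m); x points along the fingers, z is the direction in which the jaws open and shut, and the axes are right-handed (so a half turn about x gives the same grasp; the last joint's range is limited). The gripper opens to 85 mm and grips with 20 to 120 N. Pads are 22 mm wide; open, the fingers measure 114 mm over their backs; the gripper's body (76 mm by 85 mm) begins 54 mm behind the grasp point. The pads swing forward as they close: fully open they stand 13 mm farther back than shut.
Start: joints at [0.99, 0.313, 0.046, 1.304, 0, 1.431], TCP at [0.245, 0.52, 0.216] pointing down, gripper open.
Joint ranges: [-2.76, 2.76], [-0.86, 1.69], [-1.03, 1.26], [-2.2, 2.34], [-1.47, 1.5], [-3.14, 3.14]. Speed limits (rad/s): [2.57, 2.57, 3.14, 3.14, 3.14, 3.14].

INTERFACE

Orientations are given as a unit quaternion [w, x, y, z].
In Python, from workcell import env gives the robot as it stands. The module is installed in compiled form; this text tells all that it offers.
- The arm moves only by the tool step_arm, never from a script. Its argument "moves" is a list that holds one entry, the list of rows, each a list of 7 numbers: the turn, a rotation vector about the tool's x, y, z in rad, then the shift along the tool's x, y, z in m, then the opening, from 0 (shut) to 1 (fully open). In form: [[[rx, ry, rz, tx, ty, tz, grip], ...]]. A call has 1 to 12 rows; each row is the pose to reach, as a shift and turn from the pose measured when the call began, along the tool's axes at that moment; what a row does not reach only later rows make up. A row lasts 1/10 s, in which the tool goes at most 50 mm and 8.59 degrees, less where a joint would pass 70% of its speed; a pose out of reach is approached as far as the arm can. A call with a gripper value outside its range is refused whole. The fingers move at their own pace and stop on an object; "force" is the grip in N (left out, the last holds). Time passes only in rows, so rows that repeat a pose let the fingers close. It gives the time, the measured TCP pose, the force and the opening at its end, in the units of the state.
- env.get_state(): the state, without advancing time (a new reading comes with each control period).
- env.read_camera(name): name is "side" or "top"; returns (picture, depth): 400x640x3 uint8, red, green, blue; 400x640 float32, m along the optical axis (not along the pixel's ray), 0 where there is no reading.
- env.get_calibration(name): a dict with "mtx" (3x3 intrinsics, pixels), "camera_from_world" (4x4, takes a point from world to camera coordinates). Camera axes: x right, y down, z forward; pixel columns grow to the right and rows downward; lengths in m; the calibration is good to about 2 mm. A picture is of the moment at which its call begins. get_calibration takes no time and is no camera call.
- env.hand_in(): hands the job in, once; it reports no verdict.
Trained networks look in the newest picture that a camera, given by its name, has taken for a name from the list of things; names that differ only in an ending like _2 or _b are one class to them, and where a whole thing is asked for, a point or a joint stands for the part that bears it (a point fixed in the world has none). Each returns a list of dicts, best first, with "confidence" (0 to 1); they miss things now and then, are a little off and sometimes report something else, mostly with a low value. They report only what shows in the picture. A call takes as long as a camera call. They do not tell look-alikes from the thing itself.
- env.boxes_of(camera, thing): "uv" ([column, row] in pixels, amid what is visible of it).
- env.silhouettes(camera, thing): "mask" (400x640 bool, what is visible of it) and "uv" ([column, row] in pixels, amid what is visible of it).
The state is a dict: "clock": time; "joint_pos": joint angles; "qvel": joint speeds; "tau": joint torques, N m; "tcp_pos": TCP position; "orientation": TCP orientation; "wrist_force": force on the tool from outside, world axes, zero at the start; "ft_torque": the same for the moment, N m; "finger_gap": finger opening in m.
Only numpy, scipy, OpenCV 4.12 (cv2) and the standard library are available. Lean on these libraries where they do the work, as an engineer would, in place of code of your own. Each camera call takes 0.05 s, during which the arm holds its last target.

## Working session

There is one attempt and no reset: what is moved stays moved. The work goes in short steps, Python scripts to look and compute and a tool call to move; the robot and the scene stay as the last step left them, time stands still between calls to the robot, and variables do not carry over. Pictures are saved under pics/ and viewed, and the job is handed in when it is done.

Besides the shell and the picture viewer there is one more tool, called after "Emit:" by a JSON object that holds its "op" and its "data", one argument or row to a line. step_arm: Moves the arm, as the interface text tells. Its arguments: {"type":"object","properties":{"moves":{"type":"array","items":{"type":"array","items":{"type":"array","items":{"type":"number"}}}},"force":{"type":"number"}},"required":["moves"]}

```bash
mkdir -p pics
python3 - <<'E'
from workcell import env
import cv2,numpy as np
s=env.get_state();print({k:np.round(v,4) for k,v in s.items()},env.nose_length)
for c in("side","top"):
    p,d=env.read_camera(c);cv2.imwrite(f"pics/{c}0.png",p[:,:,::-1]);np.savez(f"{c}0.npz",p=p,d=d)
    k=env.get_calibration(c);print(k)
    for t in("white_panel","dark_panel","panel_rack","reader","clip_seat","clip_jaws","shuttle_handle","sample_jar","measuring_place"):
        try:print(c,t,[(np.round(b["uv"]).tolist(),round(float(b["confidence"]),2)) for b in env.boxes_of(c,t)])
        except Exception as e:print(t,e)
print(env.get_state()["clock"])
E
```

```text
{'clock': np.float64(0.0), 'joint_pos': array([0.9904, 0.314 , 0.045 , 1.3036, 0.    , 1.4312]), 'qvel': array([-0.0005, -0.0011, -0.0002,  0.0004,  0.0031, -0.001 ]), 'tau': array([-2.50000e-03, -4.80628e+01,  2.98533e+01,  1.94000e-02,
       -2.00000e-04,  0.00000e+00]), 'tcp_pos': array([0.245 , 0.5196, 0.2155]), 'orientation': array([ 0.5966, -0.3789,  0.5978,  0.3783]), 'wrist_force': array([-0.2326,  0.3055,  0.1742]), 'ft_torque': array([-0.022 , -0.0489,  0.0156]), 'finger_gap': np.float64(0.085)} 0.011
{'mtx': array([[450.17219538,   0.        , 327.09831184],
       [  0.        , 450.17219538, 202.29583943],
       [  0.        ,   0.        ,   1.        ]]), 'camera_from_world': array([[ 0.86011306, -0.51000897,  0.00981673, -0.45877086],
       [-0.33875876, -0.58548185, -0.73651443,  0.12362442],
       [ 0.38137649,  0.63016018, -0.67635059,  1.70151649],
       [ 0.        ,  0.        ,  0.        ,  1.        ]])}
side white_panel [([398.0, 318.0], 0.68), ([350.0, 234.0], 0.52)]
side dark_panel [([363.0, 225.0], 0.63)]
side panel_rack [([353.0, 247.0], 0.63)]
side
[... 414 characters left out ...]
a_from_world': array([[-0.05824499, -0.998297  , -0.00326   , -0.17892413],
       [-0.97364377,  0.05752732, -0.22069985,  0.46241201],
       [ 0.22051154, -0.00968059, -0.97533633,  1.49486034],
       [ 0.        ,  0.        ,  0.        ,  1.        ]])}
top white_panel [([347.0, 206.0], 0.72), ([438.0, 217.0], 0.46)]
top dark_panel [([345.0, 188.0], 0.56)]
top panel_rack [([345.0, 200.0], 0.64)]
top reader [([228.0, 194.0], 0.81)]
top clip_seat [([257.0, 204.0], 0.96)]
top clip_jaws [([258.0, 202.0], 0.89)]
top shuttle_handle [([254.0, 200.0], 0.56), ([346.0, 207.0], 0.56), ([224.0, 241.0], 0.33)]
top sample_jar [([226.0, 241.0], 0.61)]
top measuring_place [([225.0, 194.0], 0.74)]
1.0
```

Run:
```python
import cv2,numpy as np
p=cv2.imread("pics/top0.png");cv2.imwrite("pics/top0c.png",cv2.resize(p[130:280,150:400],None,fx=3.2,fy=3.2,interpolation=cv2.INTER_CUBIC)[:600,:800])
p=cv2.imread("pics/side0.png");cv2.imwrite("pics/side0c.png",cv2.resize(p[110:350,210:450],None,fx=2.5,fy=2.5,interpolation=cv2.INTER_CUBIC))
```

```text
(no output)
```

View pics/top0c.png

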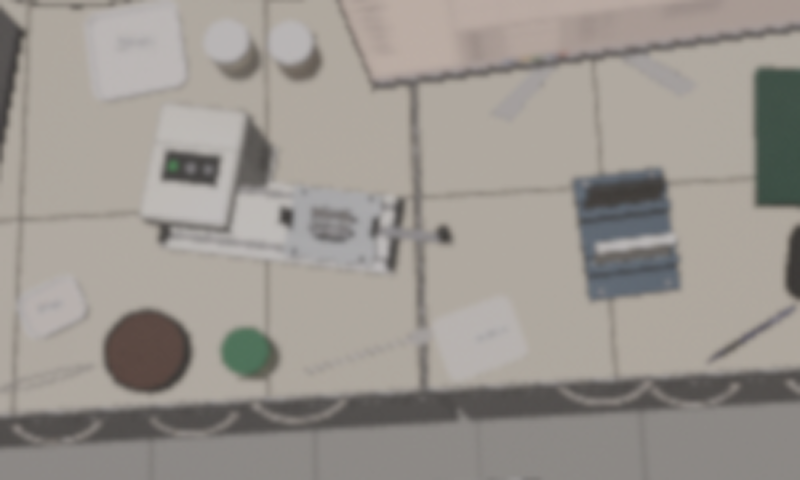

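View pics/side0c.png

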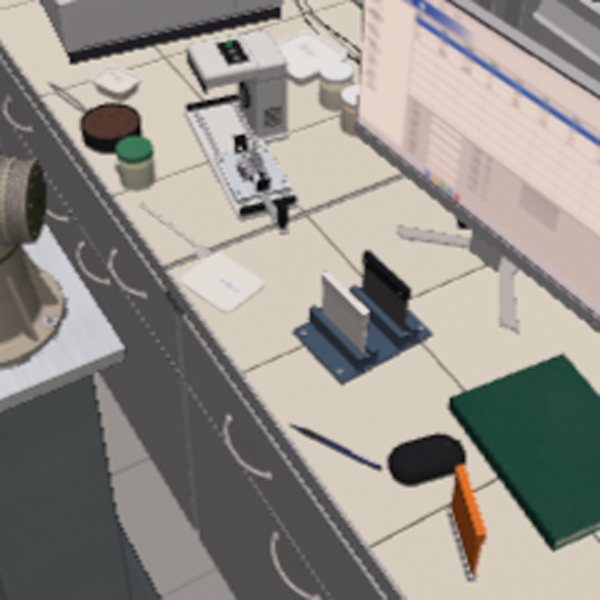

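View pics/side0.png

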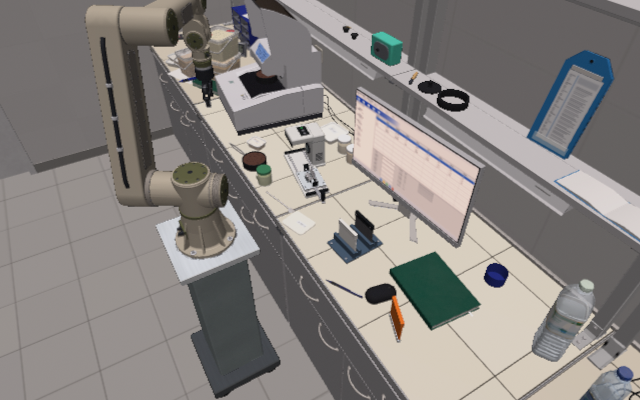

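View pics/top0.png

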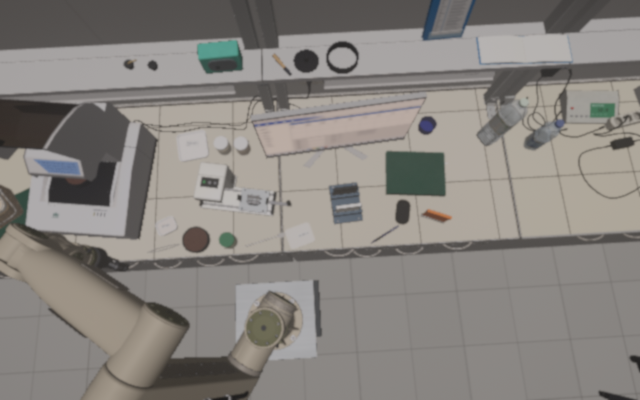

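The white panel shows at about side (350,234) and top (347,206), with the dark panel behind it. The orange look-alike is at side (398,318). The reader is at top (235,195), its handle at top (289,203), and the jar at top (227,240).

```bash
cat > h.py <<'E'
from workcell import env
import cv2,numpy as np
def cloud(c,d):
    k=env.get_calibration(c);K=k["mtx"];T=np.linalg.inv(k["camera_from_world"])
    v,u=np.mgrid[0:400,0:640].astype(float)
    P=np.stack([(u-K[0,2])/K[0,0]*d,(v-K[1,2])/K[1,1]*d,d],-1)
    return P@T[:3,:3].T+T[:3,3]
def proj(c,X):
    k=env.get_calibration(c);X=np.atleast_2d(X);Y=X@k["camera_from_world"][:3,:3].T+k["camera_from_world"][:3,3]
    q=Y@k["mtx"].T;return q[:,:2]/q[:,2:]
E
python3 - <<'E'
from h import *
out={}
for c in("side","top"):
    f=np.load(c+"0.npz");W=cloud(c,f["d"])
    for t in("white_panel","dark_panel","panel_rack","reader","clip_seat","shuttle_handle","sample_jar"):
        for i,b in enumerate(env.silhouettes(c,t)):
            m=b["mask"]&(f["d"]>0);out[f"{c}_{t}_{i}"]=b["mask"];X=W[m]
            if len(X)<3: print(c,t,i,len(X));continue
            print(c,t,i,round(float(b["confidence"]),2),np.round(b["uv"]),m.sum(),"med",np.round(np.median(X,0),3),"p2",np.round(np.percentile(X,3,axis=0),3),"p98",np.round(np.percentile(X,97,axis=0),3))
np.savez("masks.npz",**out)
E
```

```text
side white_panel 0 0.7 [397. 319.] 391 med [ 0.369 -0.688  0.065] p2 [ 0.354 -0.728  0.006] p98 [ 0.391 -0.639  0.106]
side white_panel 1 0.67 [313. 181.] 648 med [0.48  0.045 0.028] p2 [ 0.444 -0.088  0.003] p98 [0.538 0.131 0.066]
side white_panel 2 0.61 [350. 234.] 323 med [ 0.424 -0.325  0.078] p2 [ 0.419 -0.372  0.034] p98 [ 0.431 -0.276  0.114]
side dark_panel 0 0.71 [364. 228.] 343 med [ 0.499 -0.321  0.079] p2 [ 0.493 -0.366  0.034] p98 [ 0.507 -0.271  0.115]
side panel_rack 0 0.8 [352. 248.] 865 med [ 0.421 -0.349  0.013] p2 [ 0.38  -0.384  0.002] p98 [ 0.541 -0.27   0.04 ]
side panel_rack 1 0.58 [312. 177.] 554 med [0.481 0.046 0.029] p2 [ 0.447 -0.088  0.018] p98 [0.533 0.127 0.066]
side reader 0 0.91 [309. 159.] 2316 med [0.518 0.158 0.037] p2 [ 0.443 -0.026  0.007] p98 [0.605 0.281 0.169]
side clip_seat 0 0.96 [310. 179.] 577 med [0.48  0.046 0.029] p2 [ 0.443 -0.088  0.019] p98 [0.535 0.128 0.067]
side shuttle_handle 0 0.75 [310. 178.] 569 med [0.48  0.046 0.029] p2 [ 0.444 -0.088  0.019] p98 [0.533 0.129 0.067]
side shuttle_handle 1 0.52 [352. 248.] 753 med [ 0.417 -0.
[... 625 characters left out ...]
54  0.13  0.068]
top panel_rack 0 0.55 [343. 204.] 763 med [ 0.456 -0.31   0.012] p2 [ 0.382 -0.374  0.002] p98 [ 0.541 -0.256  0.044]
top reader 0 0.77 [227. 192.] 2794 med [0.508 0.168 0.036] p2 [ 0.446 -0.015  0.008] p98 [0.605 0.268 0.173]
top clip_seat 0 0.85 [256. 202.] 650 med [0.484 0.064 0.032] p2 [ 0.445 -0.061  0.023] p98 [0.535 0.125 0.067]
top shuttle_handle 0 0.64 [256. 203.] 770 med [0.485 0.062 0.031] p2 [ 0.447 -0.065  0.013] p98 [0.541 0.129 0.067]
top shuttle_handle 1 0.4 [346. 204.] 787 med [ 0.462 -0.311  0.012] p2 [ 0.383 -0.373  0.003] p98 [ 0.545 -0.256  0.044]
top sample_jar 0 0.83 [226. 240.] 257 med [0.323 0.17  0.073] p2 [0.296 0.147 0.008] p98 [0.352 0.203 0.081]
```

```bash
cat >> h.py <<'E'
def ortho(c,p,z,x0,x1,y0,y1,s):
    # image: rows = x descending, cols = y descending, s px/m
    H=int((x1-x0)*s);Wd=int((y1-y0)*s)
    r,q=np.mgrid[0:H,0:Wd].astype(float)
    X=np.stack([x1-r/s,y1-q/s,np.full_like(r,z)],-1).reshape(-1,3)
    uv=proj(c,X).reshape(H,Wd,2).astype(np.float32)
    return cv2.remap(p,uv[...,0],uv[...,1],cv2.INTER_CUBIC)
def grid(im,x1,y1,s,step=0.05):
    im=im.copy()
    for a in np.arange(-1,1,step):
        r=int((x1-a)*s);q=int((y1-a)*s)
        if 0<=r<im.shape[0]:cv2.line(im,(0,r),(12,r),(0,0,255),1);cv2.putText(im,f"{a:.2f}",(12,r+4),0,.35,(0,0,255),1)
        if 0<=q<im.shape[1]:cv2.line(im,(q,0),(q,12),(0,0,255),1);cv2.putText(im,f"{a:.2f}",(q-10,22),0,.35,(0,0,255),1)
    return im
E
python3 - <<'E'
from h import *
for c in("side","top"):
    p=np.load(c+"0.npz")["p"][:,:,::-1].copy()
    o=grid(ortho(c,p,0.03,0.38,0.62,-0.13,0.27,2000),0.62,0.27,2000)
    cv2.imwrite(f"pics/o_{c}.png",o)
    o=grid(ortho(c,p,0.1145,0.35,0.57,-0.42,-0.2,2500),0.57,-0.2,2500,0.02)
    cv2.imwrite(f"pics/r_{c}.png",o)
E
```

```text
(no output)
```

View pics/o_side.png

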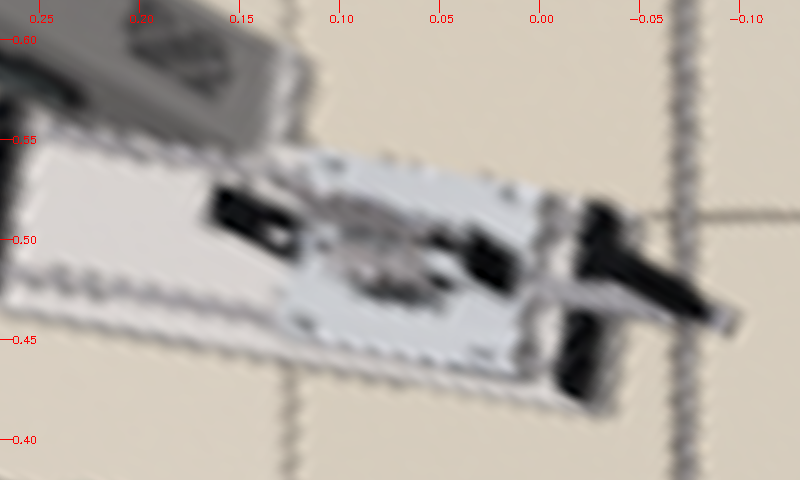

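View pics/o_top.png

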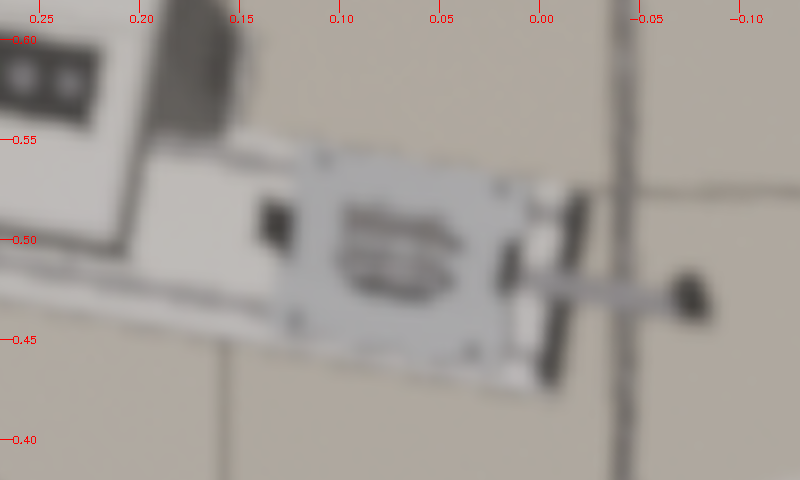

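View pics/r_side.png

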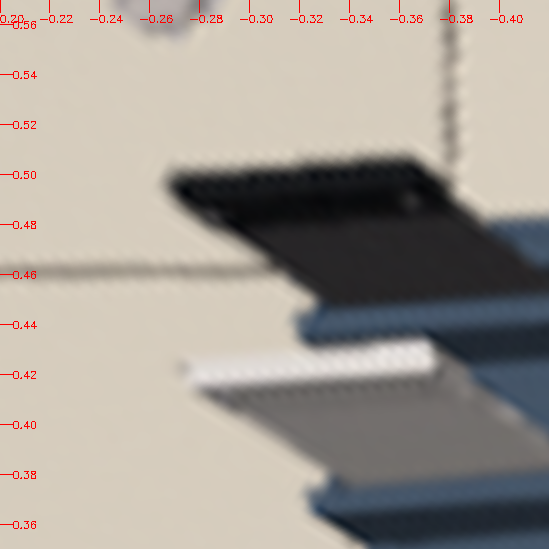

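View pics/r_top.png

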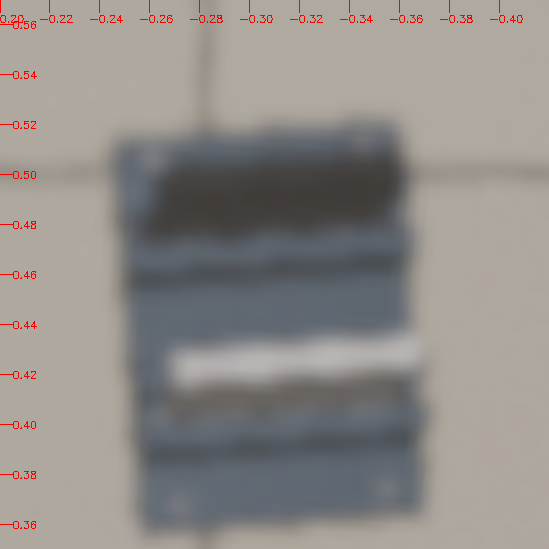

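Run:
```python
from h import *
for c in("side","top"):
    f=np.load(c+"0.npz");W=cloud(c,f["d"]);P=f["p"];ok=f["d"]>0
    R=ok&(W[...,0]>.38)&(W[...,0]<.60)&(W[...,1]>-.14)&(W[...,1]<.16)&(W[...,2]>0.045)&(W[...,2]<.085)
    for v,u in np.argwhere(R): print(c,u,v,np.round(W[v,u],3),P[v,u])
    A=ok&(W[...,2]>.160)&(W[...,2]<.18)&(W[...,1]>.05)&(W[...,1]<.35)&(W[...,0]>.4)&(W[...,0]<.65)
    X=W[A][:,:2].astype(np.float32);r=cv2.minAreaRect(X);print(c,"roof",r,np.median(W[A][:,2]))
    B=ok&(W[...,2]>.104)&(W[...,2]<.122)&(W[...,1]>-.4)&(W[...,1]<-.24)&(W[...,0]>.40)&(W[...,0]<.45)
    X=W[B][:,:2];print("bar",len(X),cv2.minAreaRect(X.astype(np.float32)),cv2.fitLine(X.astype(np.float32),cv2.DIST_HUBER,0,.01,.01).ravel())
```

```text
side 322 150 [0.596 0.151 0.084] [117 115 113]
side 316 151 [0.571 0.16  0.082] [119 115 115]
side 317 151 [0.574 0.157 0.082] [119 116 115]
side 318 151 [0.577 0.153 0.084] [117 115 113]
side 320 151 [0.588 0.154 0.08 ] [117 115 114]
side 321 151 [0.591 0.152 0.08 ] [115 113 112]
side 322 151 [0.595 0.149 0.081] [114 112 111]
side 323 151 [0.599 0.147 0.08 ] [116 113 111]
side 312 152 [0.55  0.159 0.085] [108 106 104]
side 315 152 [0.563 0.155 0.082] [119 116 115]
side 317 152 [0.57  0.15  0.083] [115 112 112]
side 318 152 [0.574 0.147 0.084] [110 107 106]
side 319 152 [0.584 0.156 0.075] [110 107 106]
side 320 152 [0.587 0.153 0.075] [111 108 107]
side 321 152 [0.591 0.151 0.075] [102  99  99]
side 322 152 [0.597 0.152 0.072] [102  99  98]
side 323 152 [0.598 0.146 0.076] [116 113 112]
side 313 153 [0.551 0.152 0.084] [119 117 115]
side 314 153 [0.56  0.159 0.076] [119 116 115]
side 315 153 [0.563 0.155 0.077] [115 112 111]
side 316 153 [0.566 0.152 0.078] [110 108 107]
side 317 153 [0.573 0.155 0.074] [97 95 95]
side 318 153 [0.578 0.155 0.072] [73 72 72]
side 319 153 [0.581 0.15 
[... 15060 characters left out ...]
.077  0.077] [70 68 65]
top 289 203 [ 0.461 -0.081  0.068] [72 69 66]
top 290 203 [ 0.461 -0.085  0.068] [103  98  92]
top 287 204 [ 0.459 -0.072  0.063] [99 96 95]
top 288 204 [ 0.458 -0.076  0.067] [78 74 71]
top 289 204 [ 0.457 -0.081  0.068] [75 72 68]
top 290 204 [ 0.46  -0.084  0.055] [99 95 90]
top 288 205 [ 0.458 -0.075  0.046] [107 103  98]
top 289 205 [ 0.457 -0.079  0.049] [104  99  94]
top roof ((0.5453419089317322, 0.21445660293102264), (0.11219757050275803, 0.15005351603031158), 80.82042694091797) 0.16892034679310053
bar 87 ((0.4267085790634155, -0.31813153624534607), (0.013460883870720863, 0.0980997383594513), 4.16563081741333) [ 0.06337549 -0.9979898   0.42453817 -0.3171278 ]
```

Run:
```python
from h import *
for c in("side","top"):
    p=np.load(c+"0.npz")["p"][:,:,::-1].copy()
    a=grid(ortho(c,p,0.06,0.44,0.56,-0.11,0.16,2900),0.56,0.16,2900,0.02)
    b=grid(ortho(c,p,0.1695,0.46,0.62,0.10,0.32,1900),0.62,0.32,1900)
    cv2.imwrite(f"pics/cl_{c}.png",a);cv2.imwrite(f"pics/ro_{c}.png",b)
```

```text
(no output)
```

View pics/cl_top.png

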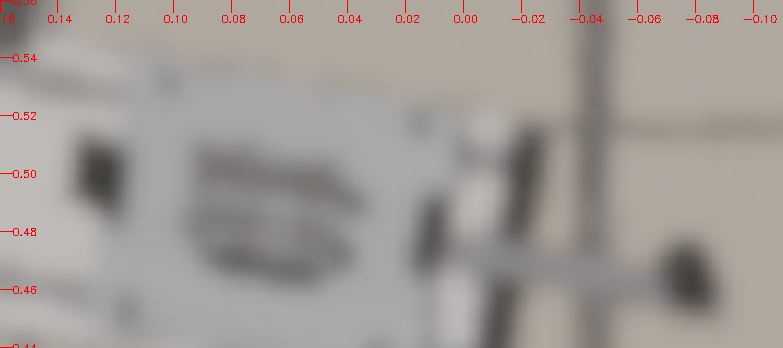

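View pics/cl_side.png

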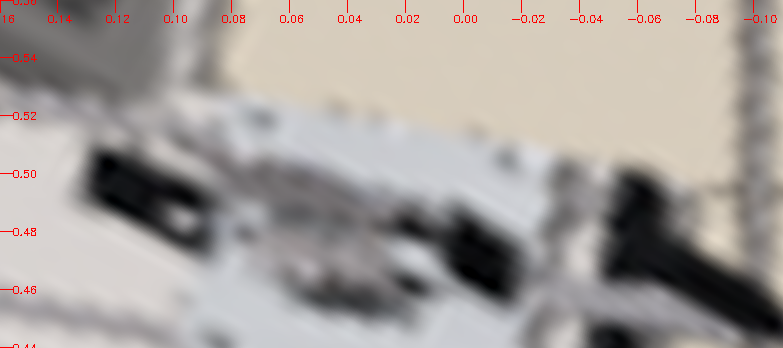

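View pics/ro_top.png

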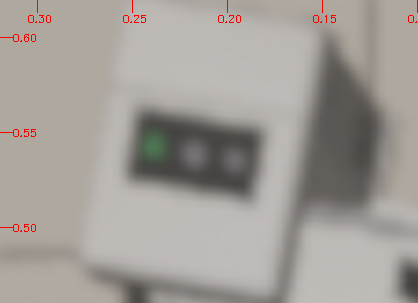

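View pics/ro_side.png

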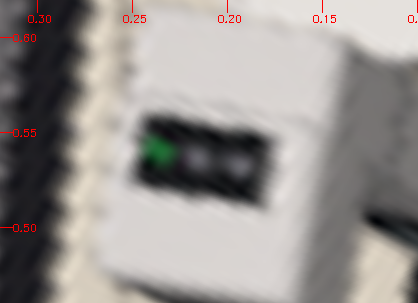

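```bash
cat >> h.py <<'E'
from scipy.spatial.transform import Rotation as R
def cur():
    s=env.get_state();q=s["orientation"];return s,R.from_quat(np.r_[q[1:],q[0]])
def rel(pos,zang=None,tilt=None):
    """pos: TCP target world; zang: direction (rad, world xy) of tool z; tool x down"""
    s,r=cur()
    if zang is None: rt=r
    else:
        z=np.array([np.cos(zang),np.sin(zang),0]);x=np.array([0,0,-1.]);y=np.cross(z,x)
        rt=R.from_matrix(np.stack([x,y,z],1))
    d=(r.inv()*rt).as_rotvec();t=r.inv().apply(np.array(pos)-s["tcp_pos"])
    return np.round(np.r_[d,t],4)
def show():
    s,r=cur();M=r.as_matrix()
    print("clk",round(float(s["clock"]),2),"tcp",np.round(s["tcp_pos"],4),"down",np.round(M[:,0],3),"z",np.round(M[:,2],3),"zang",round(float(np.arctan2(M[1,2],M[0,2])),4),"F",np.round(s["wrist_force"],1),"gap",round(float(s["finger_gap"]),4),"q",np.round(s["joint_pos"],3))
E
python3 - <<'E'
from h import *
show()
for a in (0.07,0.07+np.pi,-0.07):
    print(a,rel([0.42,0.1,0.27],a))
E
```

```text
clk 1.7 tcp [0.2454 0.52   0.2164] down [ 0.  0. -1.] z [0.427 0.904 0.   ] zang 1.13 F [-0.2  0.   0.8] gap 0.0853 q [ 0.99   0.313  0.046  1.304 -0.     1.431]
0.07 [ 1.060e+00  1.000e-04 -0.000e+00 -5.360e-02 -3.372e-01 -3.054e-01]
3.211592653589793 [-2.0816e+00  0.0000e+00  1.0000e-04 -5.3600e-02 -3.3720e-01 -3.0540e-01]
-0.07 [ 1.200e+00  1.000e-04 -0.000e+00 -5.360e-02 -3.372e-01 -3.054e-01]
```

Emit:
{"op": "step_arm", "data": {
  "moves": [
    [[0.3, 0, 0, -0.054, 0, -0.05, 0.5], [1.06, 0, 0, -0.054, -0.337, -0.305, 0.5], [1.06, 0, 0, -0.054, -0.337, -0.305, 0.5], [1.06, 0, 0, -0.054, -0.337, -0.305, 0.5], [1.06, 0, 0, -0.054, -0.337, -0.305, 0.5], [1.06, 0, 0, -0.054, -0.337, -0.305, 0.5], [1.06, 0, 0, -0.054, -0.337, -0.305, 0.5], [1.06, 0, 0, -0.054, -0.337, -0.305, 0.5], [1.06, 0, 0, -0.054, -0.337, -0.305, 0.5], [1.06, 0, 0, -0.054, -0.337, -0.305, 0.5], [1.06, 0, 0, -0.054, -0.337, -0.305, 0.5], [1.06, 0, 0, -0.054, -0.337, -0.305, 0.5]]
  ],
  "force": 60
}}

```text
clock: 2.9
tcp_pos: [0.4202, 0.0997, 0.2704]
orientation: [0.707, -0.024, 0.707, 0.024]
wrist_force: [-0.6, -0.0, -0.7]
finger_gap: 0.0428
```

Run:
```python
from h import *
show();print(rel([0.425,-0.32,0.18],0.065))
```

```text
clk 2.9 tcp [0.4202 0.0997 0.2704] down [-0.  0. -1.] z [ 0.998  0.068 -0.   ] zang 0.0676 F [-0.6 -0.  -0.7] gap 0.0428 q [ 0.046  0.023 -0.174  1.374  0.     1.55 ]
[ 2.600e-03 -2.000e-04 -4.000e-04  9.020e-02 -4.191e-01 -2.350e-02]
```

Emit:
{"op": "step_arm", "data": {
  "moves": [
    [[0, 0, 0, 0.09, -0.419, -0.0235, 0.5], [0, 0, 0, 0.09, -0.419, -0.0235, 0.5], [0, 0, 0, 0.09, -0.419, -0.0235, 0.5], [0, 0, 0, 0.09, -0.419, -0.0235, 0.5], [0, 0, 0, 0.09, -0.419, -0.0235, 0.5], [0, 0, 0, 0.09, -0.419, -0.0235, 0.5], [0, 0, 0, 0.09, -0.419, -0.0235, 0.5], [0, 0, 0, 0.09, -0.419, -0.0235, 0.5], [0, 0, 0, 0.09, -0.419, -0.0235, 0.5], [0, 0, 0, 0.09, -0.419, -0.0235, 0.5], [0, 0, 0, 0.09, -0.419, -0.0235, 0.5]]
  ]
}}

```text
clock: 4.0
tcp_pos: [0.4251, -0.3187, 0.1798]
orientation: [0.706, -0.023, 0.707, 0.025]
wrist_force: [0.0, 1.1, 0.4]
finger_gap: 0.0429
```

```bash
cat >> h.py <<'E'
def snap(n,crops):
    show()
    for c,(v0,v1,u0,u1,f) in crops.items():
        p,d=env.read_camera(c);np.savez(f"{c}{n}.npz",p=p,d=d);im=p[v0:v1,u0:u1,::-1]
        im=cv2.resize(im,None,fx=f,fy=f,interpolation=cv2.INTER_CUBIC)
        s,r=cur();t=s["tcp_pos"]+r.apply([[0,0,0],[.011,0,0]])
        for q in proj(c,t): cv2.circle(im,tuple(int(round((a+.5)*f-.5)) for a in (q-[u0,v0])),3,(0,0,255),-1)
        cv2.imwrite(f"pics/{c}{n}.png",im)
E
python3 - <<'E'
from h import *
snap("1",{"side":(170,280,300,420,5),"top":(130,240,290,400,5)})
E
```

```text
clk 4.0 tcp [ 0.4251 -0.3187  0.1798] down [-0.001  0.002 -1.   ] z [ 0.998  0.068 -0.001] zang 0.0682 F [0.  1.1 0.4] gap 0.0429 q [-7.950e-01  2.440e-01 -1.370e-01  1.191e+00  1.000e-03  7.080e-01]
```

View pics/side1.png

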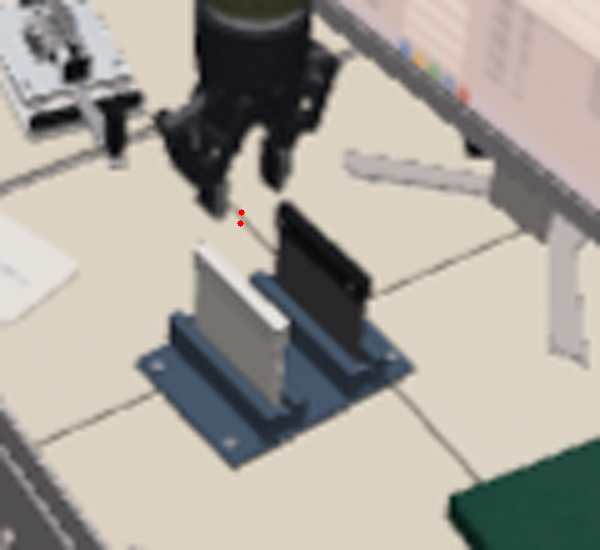

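View pics/top1.png

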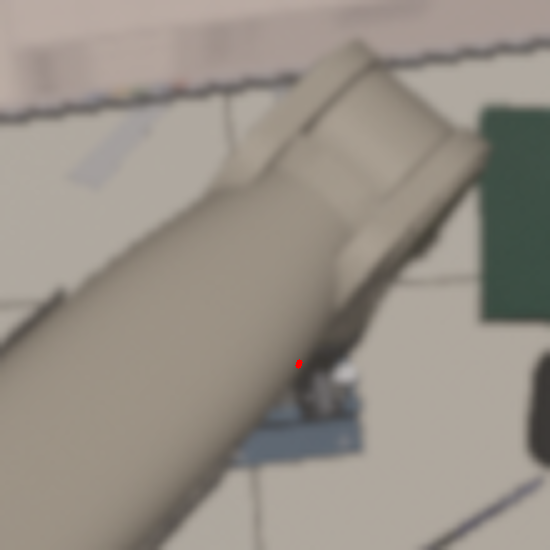

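Run:
```python
from h import *
f=np.load("side1.npz");W=cloud("side",f["d"]);P=f["p"].astype(int)
m=(abs(W[...,0]-.425)<.07)&(abs(W[...,1]+.32)<.06)&(W[...,2]>.13)&(W[...,2]<.26)
for v in range(195,216):
    u=np.argwhere(m[v]).ravel()
    for a in u[::2]: print(v,a,np.round(W[v,a],3),end=" ; ")
    if len(u):print()
```

```text
195 343 [ 0.408 -0.309  0.259] ; 195 354 [ 0.45  -0.313  0.243] ; 195 359 [ 0.461 -0.326  0.248] ; 195 361 [ 0.469 -0.327  0.245] ; 195 363 [ 0.475 -0.33   0.245] ; 
196 341 [ 0.4   -0.31   0.259] ; 196 353 [ 0.451 -0.306  0.232] ; 196 355 [ 0.451 -0.318  0.242] ; 196 358 [ 0.451 -0.334  0.254] ; 196 360 [ 0.464 -0.328  0.243] ; 
197 340 [ 0.396 -0.31   0.255] ; 197 354 [ 0.447 -0.319  0.24 ] ; 197 356 [ 0.444 -0.333  0.252] ; 197 358 [ 0.452 -0.333  0.248] ; 
198 340 [ 0.393 -0.314  0.256] ; 198 353 [ 0.447 -0.312  0.23 ] ; 198 355 [ 0.448 -0.322  0.237] ; 198 357 [ 0.45  -0.331  0.244] ; 198 359 [ 0.458 -0.332  0.241] ; 
199 340 [ 0.393 -0.315  0.253] ; 199 342 [ 0.401 -0.315  0.249] ; 199 353 [ 0.445 -0.316  0.229] ; 199 355 [ 0.448 -0.324  0.234] ; 199 357 [ 0.449 -0.333  0.241] ; 
200 334 [ 0.369 -0.316  0.26 ] ; 200 341 [ 0.397 -0.315  0.246] ; 200 348 [ 0.41  -0.338  0.258] ; 200 353 [ 0.445 -0.316  0.225] ; 200 355 [ 0.45  -0.321  0.227] ; 200 357 [ 0.452 -0.329  0.231] ; 
201 334 [ 0.371 -0.314  0.253] ; 201 341 [ 0.394 -0.321  0.248] ; 201 344 [ 0.396 -0.335  0.258] ; 201 3
[... 1550 characters left out ...]
; 207 345 [ 0.403 -0.332  0.226] ; 207 355 [ 0.444 -0.332  0.206] ; 207 357 [ 0.453 -0.331  0.201] ; 
208 340 [ 0.391 -0.321  0.217] ; 208 342 [ 0.393 -0.329  0.223] ; 208 344 [ 0.399 -0.332  0.222] ; 208 355 [ 0.446 -0.329  0.198] ; 
209 340 [ 0.391 -0.321  0.213] ; 209 342 [ 0.393 -0.329  0.219] ; 209 344 [ 0.399 -0.332  0.218] ; 
210 340 [ 0.391 -0.321  0.208] ; 210 342 [ 0.392 -0.332  0.216] ; 210 344 [ 0.396 -0.337  0.218] ; 
211 340 [ 0.391 -0.32   0.203] ; 211 342 [ 0.393 -0.33   0.21 ] ; 211 344 [ 0.399 -0.333  0.209] ; 
212 341 [ 0.392 -0.325  0.202] ; 212 343 [ 0.399 -0.328  0.201] ; 212 345 [ 0.402 -0.335  0.206] ; 
213 343 [ 0.399 -0.328  0.196] ; 213 345 [ 0.401 -0.336  0.202] ;
```

The gripper is centred over the white panel: its side-depth midline is at x≈0.424, y≈-0.321. I'll descend in two stages.

Emit:
{"op": "step_arm", "data": {
  "moves": [
    [[0, 0, 0, 0.03, -0.0015, 0.001, 0.5], [0, 0, 0, 0.05, -0.0015, 0.001, 0.5], [0, 0, 0, 0.065, -0.0015, 0.001, 0.5], [0, 0, 0, 0.08, -0.0015, 0.001, 0.5], [0, 0, 0, 0.085, -0.0015, 0.001, 0.5], [0, 0, 0, 0.085, -0.0015, 0.001, 0.5], [0, 0, 0, 0.085, -0.0015, 0.001, 0.5]]
  ]
}}

```text
clock: 4.8
tcp_pos: [0.4271, -0.319, 0.0965]
orientation: [0.707, -0.025, 0.706, 0.025]
wrist_force: [0.6, 0.3, 0.0]
finger_gap: 0.0426
```

Run:
```python
from h import *
snap("2",{"side":(170,280,300,420,5)})
```

```text
clk 4.8 tcp [ 0.4271 -0.319   0.0965] down [ 0.001  0.    -1.   ] z [0.997 0.071 0.001] zang 0.0709 F [0.6 0.3 0. ] gap 0.0426 q [-0.793  0.3   -0.276  0.994  0.001  0.707]
```

View pics/side2.png

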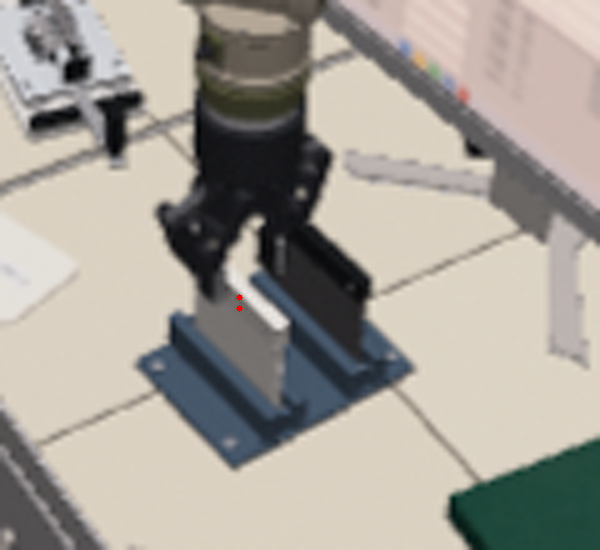

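Emit:
{"op": "step_arm", "data": {
  "moves": [
    [[0, 0, 0, 0, 0, 0, 0.25], [0, 0, 0, 0, 0, 0, 0.25], [0, 0, 0, 0, 0, 0, 0.25]]
  ]
}}

```text
clock: 5.15
tcp_pos: [0.4273, -0.3196, 0.0971]
orientation: [0.707, -0.025, 0.706, 0.025]
wrist_force: [-0.2, 0.8, -0.3]
finger_gap: 0.0214
```

Run:
```python
from h import *
snap("3",{"side":(170,280,300,420,5)})
```

```text
clk 5.15 tcp [ 0.4273 -0.3196  0.0971] down [ 0.002 -0.001 -1.   ] z [0.998 0.07  0.001] zang 0.0705 F [-0.2  0.8 -0.3] gap 0.0214 q [-0.793  0.299 -0.275  0.994  0.001  0.707]
```

View pics/side3.png

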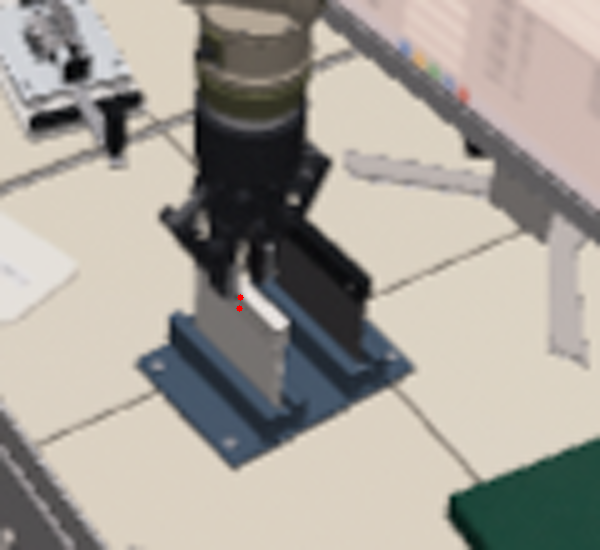

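Run:
```python
from h import *
f=np.load("side3.npz");im=f["p"][205:245,330:370,::-1];cv2.imwrite("pics/z3.png",cv2.resize(im,None,fx=14,fy=14,interpolation=cv2.INTER_NEAREST))
W=cloud("side",f["d"])
for v in range(218,234,1):
    print(v,[(u,*np.round(W[v,u],3).tolist()) for u in range(340,358,2)])
```

```text
218 [(340, 0.382, -0.337, 0.188), (342, 0.403, -0.317, 0.161), (344, 0.41, -0.319, 0.159), (346, 0.406, -0.336, 0.176), (348, 0.411, -0.342, 0.178), (350, 0.436, -0.318, 0.145), (352, 0.441, -0.323, 0.148), (354, 0.443, -0.332, 0.154), (356, -0.212, -1.234, 1.246)]
219 [(340, 0.381, -0.338, 0.185), (342, 0.397, -0.327, 0.168), (344, 0.408, -0.323, 0.159), (346, 0.409, -0.332, 0.166), (348, 0.416, -0.335, 0.166), (350, 0.439, -0.314, 0.136), (352, 0.439, -0.326, 0.146), (354, 0.446, -0.328, 0.144), (356, 0.496, -0.272, 0.071)]
220 [(340, 0.382, -0.337, 0.179), (342, 0.39, -0.337, 0.176), (344, 0.404, -0.329, 0.161), (346, 0.406, -0.338, 0.169), (348, 0.51, -0.201, -0.002), (350, 0.44, -0.312, 0.129), (352, 0.438, -0.328, 0.144), (354, 0.442, -0.334, 0.147), (356, 0.497, -0.27, 0.064)]
221 [(340, 0.38, -0.34, 0.178), (342, 0.391, -0.336, 0.169), (344, 0.403, -0.33, 0.157), (346, 0.409, -0.334, 0.159), (348, 0.506, -0.207, 0.001), (350, 0.437, -0.317, 0.13), (352, 0.439, -0.327, 0.137), (354, 0.441, -0.336, 0.144), (356, 0.493, -0.276, 0.066)]
222 [(340, 0.385, -0.333, 0.164), (342, 0.3
[... 2416 characters left out ...]
), (346, 0.422, -0.318, 0.088), (348, 0.422, -0.331, 0.1), (350, 0.424, -0.34, 0.107), (352, 0.426, -0.349, 0.113), (354, 0.43, -0.356, 0.118), (356, 0.483, -0.296, 0.036)]
232 [(340, 0.418, -0.286, 0.056), (342, 0.421, -0.295, 0.062), (344, 0.423, -0.304, 0.069), (346, 0.424, -0.315, 0.079), (348, 0.422, -0.331, 0.094), (350, 0.424, -0.34, 0.102), (352, 0.425, -0.351, 0.111), (354, 0.43, -0.356, 0.113), (356, 0.483, -0.296, 0.03)]
233 [(340, 0.42, -0.283, 0.046), (342, 0.421, -0.294, 0.056), (344, 0.421, -0.308, 0.069), (346, 0.424, -0.316, 0.075), (348, 0.424, -0.329, 0.087), (350, 0.423, -0.342, 0.099), (352, 0.422, -0.355, 0.111), (354, 0.427, -0.361, 0.114), (356, 0.434, -0.363, 0.112)]
```

View pics/z3.png

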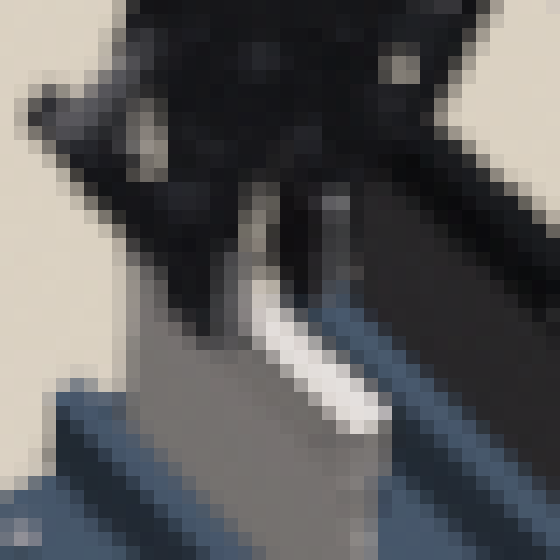

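The fingertips look higher on the bar than the stated geometry says they should, so I'll lower slightly, close and check.

Emit:
{"op": "step_arm", "data": {
  "moves": [
    [[0, 0, 0, 0.006, 0, -0.001, 0.25], [0, 0, 0, 0.006, 0, -0.001, 0.25], [0, 0, 0, 0.006, 0, -0.001, 0], [0, 0, 0, 0.006, 0, -0.001, 0], [0, 0, 0, 0.006, 0, -0.001, 0], [0, 0, 0, 0.006, 0, -0.001, 0]]
  ],
  "force": 50
}}

```text
clock: 5.8
tcp_pos: [0.4261, -0.3194, 0.0907]
orientation: [0.707, -0.025, 0.706, 0.025]
wrist_force: [-0.9, -0.0, -1.3]
finger_gap: 0.0104
```

Run:
```python
from h import *
snap("4",{"side":(205,245,325,370,13)})
```

```text
clk 5.8 tcp [ 0.4261 -0.3194  0.0907] down [ 0.001 -0.    -1.   ] z [0.998 0.07  0.001] zang 0.0704 F [-0.9 -0.  -1.3] gap 0.0104 q [-0.794  0.304 -0.287  0.98   0.001  0.706]
```

View pics/side4.png

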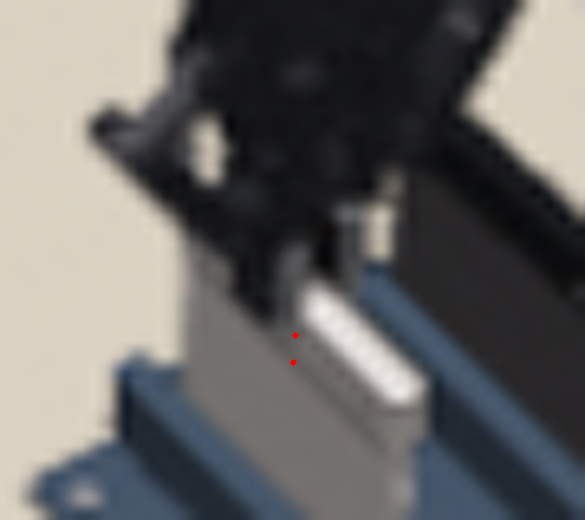

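Emit:
{"op": "step_arm", "data": {
  "moves": [
    [[0, 0, 0, 0, 0, 0, 0], [0, 0, 0, -0.01, 0, 0, 0], [0, 0, 0, -0.025, 0, 0, 0], [0, 0, 0, -0.045, 0, 0, 0], [0, 0, 0, -0.07, 0, 0, 0], [0, 0, 0, -0.1, 0, 0, 0], [0, 0, 0, -0.13, 0, 0, 0], [0, 0, 0, -0.15, 0, 0, 0], [0, 0, 0, -0.15, 0, 0, 0], [0, 0, 0, -0.15, 0, 0, 0]]
  ],
  "force": 80
}}

```text
clock: 6.85
tcp_pos: [0.426, -0.3195, 0.2408]
orientation: [0.707, -0.025, 0.706, 0.025]
wrist_force: [0.5, -0.2, -2.5]
finger_gap: 0.0088
```

Run:
```python
from h import *
snap("5",{"side":(160,280,290,420,4.5)})
print(rel([0.489,0.066,0.24],-0.162))
```

```text
clk 6.85 tcp [ 0.426  -0.3195  0.2408] down [ 0.001 -0.001 -1.   ] z [0.998 0.07  0.001] zang 0.0705 F [ 0.5 -0.2 -2.5] gap 0.0088 q [-0.795  0.223 -0.015  1.331  0.     0.706]
[ 2.325e-01  1.000e-04 -6.000e-04  1.000e-04  3.797e-01  9.040e-02]
```

View pics/side5.png

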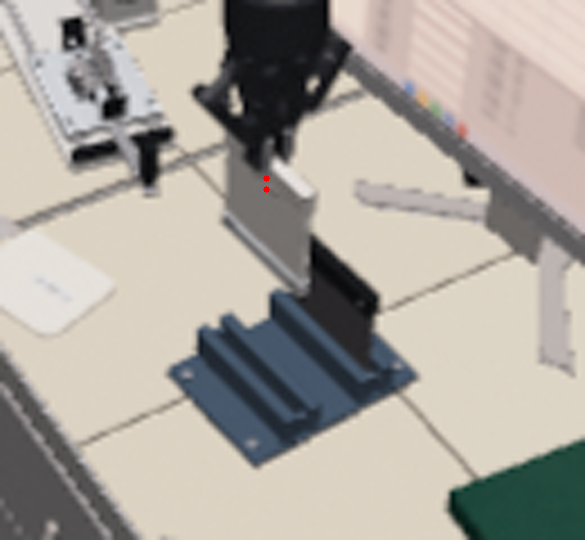

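Emit:
{"op": "step_arm", "data": {
  "moves": [
    [[0.05, 0, 0, 0, 0.03, 0.01, 0], [0.1, 0, 0, 0, 0.07, 0.02, 0], [0.15, 0, 0, 0, 0.115, 0.03, 0], [0.2, 0, 0, 0, 0.16, 0.04, 0], [0.2325, 0, 0, 0, 0.205, 0.05, 0], [0.2325, 0, 0, 0, 0.25, 0.06, 0], [0.2325, 0, 0, 0, 0.295, 0.07, 0], [0.2325, 0, 0, 0, 0.335, 0.08, 0], [0.2325, 0, 0, 0, 0.365, 0.09, 0], [0.2325, 0, 0, 0, 0.38, 0.0905, 0], [0.2325, 0, 0, 0, 0.38, 0.0905, 0], [0.2325, 0, 0, 0, 0.38, 0.0905, 0]]
  ]
}}

```text
clock: 8.1
tcp_pos: [0.4882, 0.0664, 0.2387]
orientation: [0.704, 0.057, 0.706, -0.057]
wrist_force: [0.9, 0.6, -1.5]
finger_gap: 0.0091
```

Run:
```python
from h import *
snap("6",{"side":(110,230,250,370,5),"top":(150,250,190,310,5)})
```

```text
clk 8.1 tcp [0.4882 0.0664 0.2387] down [-0.003  0.    -1.   ] z [ 0.987 -0.16  -0.003] zang -0.1611 F [ 0.9  0.6 -1.5] gap 0.0091 q [-0.028  0.15  -0.11   1.313  0.     1.704]
```

View pics/side6.png

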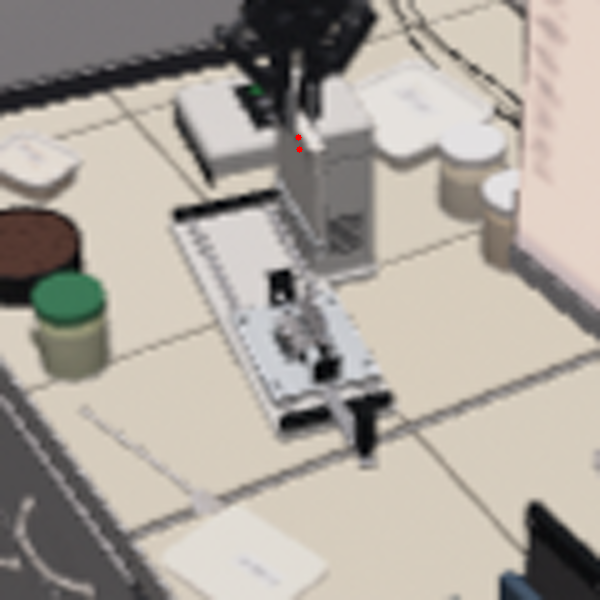

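View pics/top6.png

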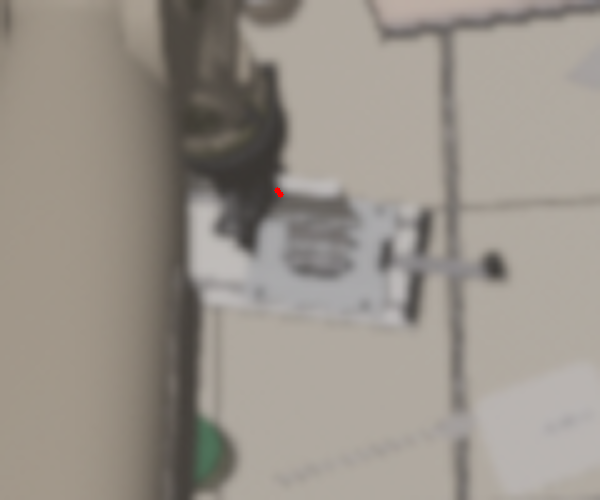

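```bash
cat >> h.py <<'E'
def onplane(c,uv,z):
    k=env.get_calibration(c);K=k["mtx"];T=np.linalg.inv(k["camera_from_world"])
    r=T[:3,:3]@np.linalg.solve(K,[uv[0],uv[1],1.]);o=T[:3,3];return o+r*(z-o[2])/r[2]
E
python3 - <<'E'
from h import *
ax=np.array([.161,.987,0])
for c in("side","top"):
    f=np.load(c+"0.npz");g=f["p"].astype(float).mean(2)
    if c=="side": b=(186,204,316,331)
    else: b=(197,209,281,296)
    sub=g[b[0]:b[1],b[2]:b[3]];print(c);print(sub.astype(int))
E
```

```text
side
[[116 153 172 132 112 113 115 130 134 137 169 190 202 202 202]
 [130 136 132 150 155 135 130 147 150 159 193 187 194 202 202]
 [157 164 188 208 200 197 169 125 124  99  94  84 148 196 202]
 [156 168 186 175 130 105  87  28  28  27  28  24 100 174 203]
 [155 156 131  54  27  28  26  25  21  17  13  36 113 179 202]
 [140 156 140  88  28  19  23  22  24  43  60  89 150 193 201]
 [102 154 155 136  75  20  24  24  41  87 127 132 133 163 189]
 [ 83 132 155 160 134  21  20  21  33  95 147 158 175 181 154]
 [ 95 114 152 155 128  38  15  16  39 140 202 202 198 188 155]
 [135 133 133 154 125  38  12  14  38 138 195 191 170 127 120]
 [185 183 149 150 125  38  13  14  34 119 159 135 125 138 152]
 [201 202 173 135 131  37  13  14  23  84 130 135 134 149 164]
 [202 201 176 151 142  37  15  14  34  95 152 168 177 202 202]
 [189 185 165 126  95  50  14  15  58 148 202 202 202 202 202]
 [128 119 125 117 116  91  22  28 105 175 202 202 202 202 202]
 [137 144 135 149 158 137  86  91 127 173 202 202 202 202 202]
 [161 167 176 202 202 186 154 153 158 173 202 202 202 202 202]
 [202 202 202 202 202 182 135 136 153 171 202 202 202 202 202]]
top
[[135 155 165 167 167 167 167 167 167 167 167 167 167 167 167]
 [135 152 163 167 167 167 166 165 166 166 167 167 167 167 167]
 [134 150 162 167 167 163 158 154 156 163 166 167 167 167 167]
 [131 148 161 165 162 152 134 123 131 150 163 166 167 167 167]
 [132 147 157 160 153 131 103  88 100 131 156 165 167 167 167]
 [138 144 149 149 141 116  86  72  79 113 147 163 167 167 167]
 [139 140 141 141 134 113  85  67  69  97 136 159 166 167 167]
 [134 135 137 138 135 121  96  74  71  94 131 157 166 167 167]
 [126 131 140 145 144 136 118 102  99 112 137 158 166 167 167]
 [124 135 150 158 158 153 145 137 136 139 150 161 166 167 167]
 [123 137 156 164 166 164 161 159 158 159 161 165 167 167 167]
 [122 138 158 166 167 167 166 166 166 166 166 167 167 167 167]]
```

Run:
```python
from h import *
g=np.load("top0.npz")["p"].astype(float).mean(2)[198:208,284:294]; w=np.clip(150-g,0,None);v,u=np.mgrid[198:208,284:294]
print((w*u).sum()/w.sum(),(w*v).sum()/w.sum())
h1=onplane("side",(322.5,199.7),.036);h2=onplane("top",((w*u).sum()/w.sum(),(w*v).sum()/w.sum()),.057)
ax=np.array([.161,.987,0]);print(h1,h2,h1+.15*ax,h2+.15*ax)
# panel in hand: image 6
for c in("side","top"):
    f=np.load(c+"6.npz");W=cloud(c,f["d"]);s,r=cur()
    m=(W[...,2]>.13)&(W[...,2]<.275)&(abs(W[...,0]-.489)<.04)&(abs(W[...,1]-.066)<.07)
    g=f["p"].astype(int).mean(2)
    m&=(g>75)
    X=W[m];print(c,m.sum(),np.round(np.percentile(X,[2,50,98],axis=0),3))
    im=f["p"][:,:,::-1].copy();im[m]=(0,0,255)
    b=(110,230,250,370) if c=="side" else (150,250,190,310)
    cv2.imwrite(f"pics/m6{c}.png",cv2.resize(im[b[0]:b[1],b[2]:b[3]],None,fx=5,fy=5,interpolation=cv2.INTER_NEAREST))
```

```text
288.09932735426014 203.00291479820626
[ 0.46196301 -0.08369382  0.036     ] [ 0.4640767  -0.07622238  0.057     ] [0.48611301 0.06435618 0.036     ] [0.4882267  0.07182762 0.057     ]
side 225 [[0.475 0.011 0.159]
 [0.483 0.049 0.212]
 [0.498 0.108 0.267]]
top 149 [[0.476 0.017 0.158]
 [0.482 0.043 0.22 ]
 [0.492 0.111 0.267]]
```

View pics/m6top.png

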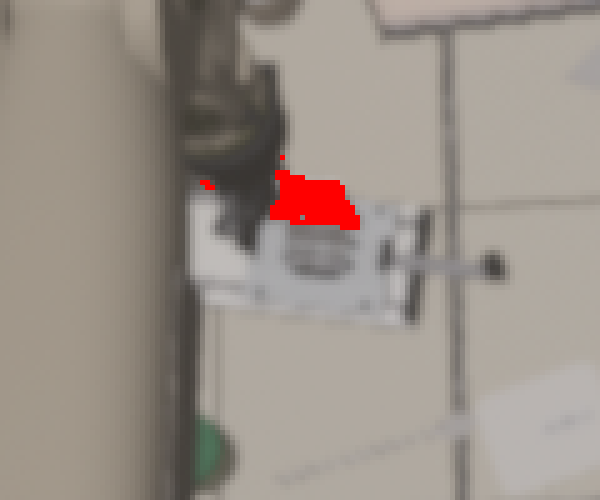

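Run:
```python
from h import *
S=2000;x1,y1=.62,.27
for c in("top","side"):
    p=np.load(c+"0.npz")["p"][:,:,::-1].copy()
    for z in ((0.03,0.0) if 0 else (0.02,)):
        o=ortho(c,p,z,0.38,0.62,-0.13,0.27,S).astype(float).mean(2);o=cv2.GaussianBlur(o,(0,0),3)
        pts=[]
        for y in np.arange(-.02,.25,.01):
            q=int((y1-y)*S)
            xg=.449+.16*(y-.1) -(.006 if c=="side" else 0)
            r0=int((x1-xg-.015)*S);r1=int((x1-xg+.020)*S)
            g=np.diff(o[r0:r1,q]);k=g.argmin();pts.append((y,x1-(r0+k+.5)/S,round(g[k],2)))
        P=np.array(pts);print(c,np.round(P[:,1],4).tolist())
        A=P;a,b=np.polyfit(A[:,0],A[:,1],1)
        for _ in range(5):
            m=abs(A[:,1]-a*A[:,0]-b)<.003;a,b=np.polyfit(A[m,0],A[m,1],1)
        print("slope",a,m.sum(),"x at y=.07",a*.07+b)
```

```text
top [0.4132, 0.4122, 0.4468, 0.4498, 0.4292, 0.4512, 0.4508, 0.4458, 0.4358, 0.4372, 0.4532, 0.4522, 0.4432, 0.4448, 0.4672, 0.4682, 0.4508, 0.4532, 0.4542, 0.4562, 0.4582, 0.4608, 0.4618, 0.4632, 0.4658, 0.4678, 0.4688]
slope 0.1848206431433874 16 x at y=.07 0.4378242840387059
side [0.4072, 0.4088, 0.4418, 0.4258, 0.4268, 0.4408, 0.4418, 0.4438, 0.4448, 0.4478, 0.4498, 0.4502, 0.4408, 0.4418, 0.4562, 0.4458, 0.4472, 0.4502, 0.4528, 0.4538, 0.4552, 0.4578, 0.4592, 0.4608, 0.4632, 0.4648, 0.4662]
slope 0.18054054054054078 16 x at y=.07 0.43562972972972974
```

Run:
```python
from h import *
show();print(rel([0.490,0.068,0.150],-0.178))
```

```text
clk 8.2 tcp [0.4887 0.0656 0.2393] down [-0.001  0.    -1.   ] z [ 0.987 -0.162 -0.001] zang -0.163 F [-0.2 -0.7 -2. ] gap 0.0089 q [-0.03   0.149 -0.11   1.313  0.     1.704]
[ 0.015  -0.0014 -0.0001  0.0893  0.0026  0.001 ]
```

Emit:
{"op": "step_arm", "data": {
  "moves": [
    [[0.015, 0, 0, 0.025, 0.0025, 0.001, 0], [0.015, 0, 0, 0.05, 0.0025, 0.001, 0], [0.015, 0, 0, 0.07, 0.0025, 0.001, 0], [0.015, 0, 0, 0.085, 0.0025, 0.001, 0], [0.015, 0, 0, 0.089, 0.0025, 0.001, 0], [0.015, 0, 0, 0.089, 0.0025, 0.001, 0]]
  ]
}}

```text
clock: 8.8
tcp_pos: [0.4895, 0.0671, 0.1499]
orientation: [0.703, 0.063, 0.705, -0.063]
wrist_force: [1.1, 0.2, -1.9]
finger_gap: 0.0089
```

Run:
```python
from h import *
snap("7",{"side":(130,210,270,350,7),"top":(165,225,225,305,9)})
```

```text
clk 8.8 tcp [0.4895 0.0671 0.1499] down [-0.003  0.    -1.   ] z [ 0.984 -0.179 -0.003] zang -0.1795 F [ 1.1  0.2 -1.9] gap 0.0089 q [-0.027  0.192 -0.281  1.101  0.     1.724]
```

View pics/side7.png

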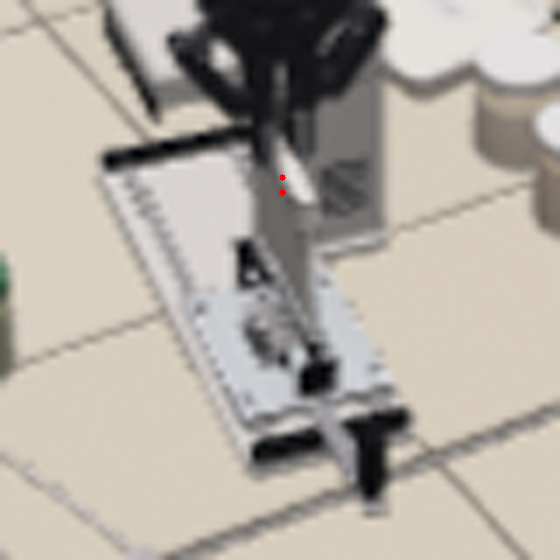

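View pics/top7.png

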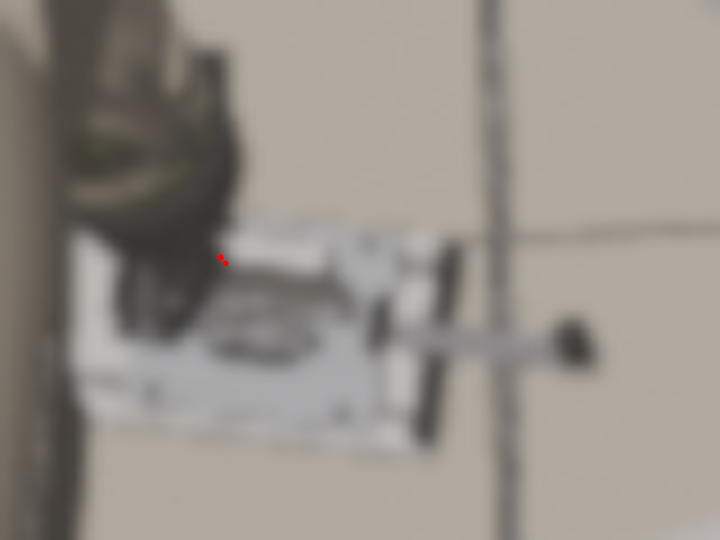

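Run:
```python
from h import *
def box(cx,cy,yaw,bx,z0,z1):
    c,s=np.cos(yaw),np.sin(yaw)
    return np.array([[cx+c*a-s*b,cy+s*a+c*b,z] for z in(z0,z1) for a,b in((bx[0],bx[2]),(bx[1],bx[2]),(bx[1],bx[3]),(bx[0],bx[3]))])
def draw(im,c,B,col,u0,v0,f):
    q=((proj(c,B)-[u0,v0]+.5)*f-.5)
    for i in range(4):
        for a,b in((i,(i+1)%4),(i+4,(i+1)%4+4),(i,i+4)):
            cv2.line(im,tuple(np.round(q[a]).astype(int)),tuple(np.round(q[b]).astype(int)),col,1,cv2.LINE_AA)
for c,(v0,v1,u0,u1,f) in {"side":(130,210,270,350,7),"top":(165,225,225,305,9)}.items():
    im=cv2.resize(np.load(c+"7.npz")["p"][v0:v1,u0:u1,::-1],None,fx=f,fy=f,interpolation=cv2.INTER_CUBIC)
    # panel
    X=(.4895,.0671,-.1795)
    draw(im,c,box(*X,(-.005,.005,-.05,.05),.1499-.0807,.1499-.0807+.0145),(0,0,255),u0,v0,f)
    draw(im,c,box(*X,(-.006,.006,-.05,.05),.1499-.0807+.0825,.1499-.0807+.1045),(0,0,255),u0,v0,f)
    Y=(.490,.068,-.178)
    draw(im,c,box(*Y,(-.011,.011,-.025,.025),.0655,.066),(0,160,0),u0,v0,f)
    draw(im,c,box(*Y,(-.006,.006,-.053,.053),.03,.06),(255,0,0),u0,v0,f)
    draw(im,c,box(*Y,(-.009,.009,-.159,-.141),.036,.075),(255,0,255),u0,v0,f)
    cv2.imwrite(f"pics/ov7{c}.png",im)
```

```text
(no output)
```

View pics/ov7side.png

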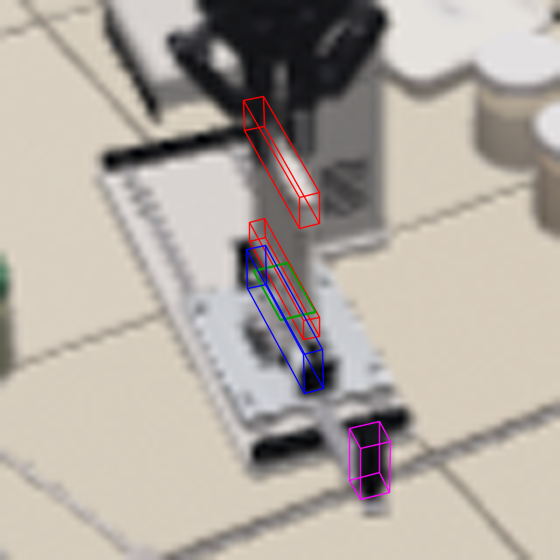

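View pics/ov7top.png

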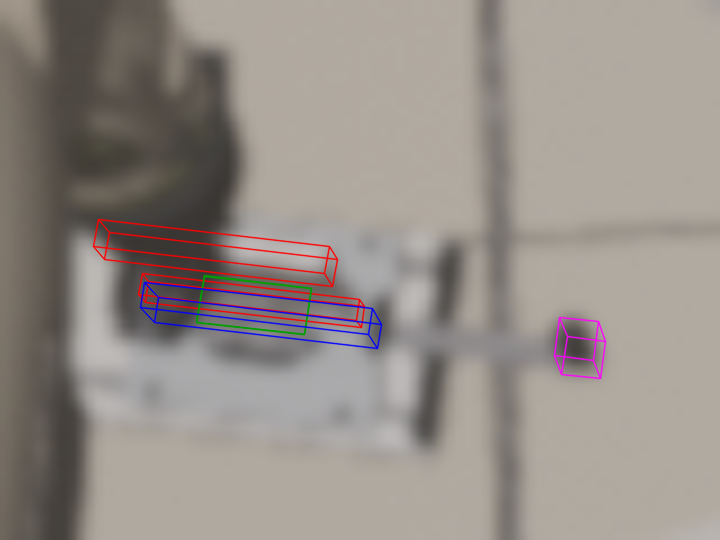

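Both overlays line up: the panel hangs over the clip within about 1–2 mm. I'll lower it into the mouth.

Emit:
{"op": "step_arm", "data": {
  "moves": [
    [[0, 0, 0, 0.008, 0.001, 0.0005, 0], [0, 0, 0, 0.014, 0.001, 0.0005, 0], [0, 0, 0, 0.019, 0.001, 0.0005, 0], [0, 0, 0, 0.021, 0.001, 0.0005, 0], [0, 0, 0, 0.021, 0.001, 0.0005, 0]]
  ],
  "force": 100
}}

```text
clock: 9.4
tcp_pos: [0.4917, 0.0684, 0.1305]
orientation: [0.705, 0.063, 0.704, -0.063]
wrist_force: [-0.1, -0.6, 2.6]
finger_gap: 0.0085
```

Run:
```python
from h import *
show();print(env.get_state()["ft_torque"])
```

```text
clk 9.4 tcp [0.4917 0.0684 0.1305] down [ 0.001  0.    -1.   ] z [ 0.984 -0.178  0.001] zang -0.1787 F [-0.1 -0.6  2.6] gap 0.0085 q [-0.024  0.206 -0.312  1.051  0.     1.726]
[ 0.0104461   0.03029376 -0.01544638]
```

Emit:
{"op": "step_arm", "data": {
  "moves": [
    [[0, 0, 0, 0.005, 0, 0, 0], [0, 0, 0, 0.009, 0, 0, 0], [0, 0, 0, 0.013, 0, 0, 0], [0, 0, 0, 0.013, 0, 0, 0]]
  ]
}}

```text
clock: 9.8
tcp_pos: [0.4914, 0.0684, 0.1169]
orientation: [0.704, 0.063, 0.704, -0.063]
wrist_force: [-0.3, 0.2, -0.1]
finger_gap: 0.0086
```

Run:
```python
from h import *
show();print(env.get_state()["ft_torque"])
```

```text
clk 9.8 tcp [0.4914 0.0684 0.1169] down [ 0.  0. -1.] z [ 0.984 -0.178  0.   ] zang -0.1786 F [-0.3  0.2 -0.1] gap 0.0086 q [-0.024  0.217 -0.334  1.019  0.     1.726]
[ 0.13046945 -0.13082648  0.02209024]
```

Emit:
{"op": "step_arm", "data": {
  "moves": [
    [[0, 0, 0, 0.003, 0, 0, 0], [0, 0, 0, 0.006, 0, 0, 0], [0, 0, 0, 0.008, 0, 0, 0], [0, 0, 0, 0.009, 0, 0, 0]]
  ]
}}

```text
clock: 10.2
tcp_pos: [0.4932, 0.0682, 0.1106]
orientation: [0.706, 0.063, 0.703, -0.063]
wrist_force: [-4.9, -0.2, 25.1]
finger_gap: 0.0084
```

Run:
```python
from h import *
print(env.get_state()["ft_torque"])
snap("8",{"side":(130,210,270,350,7),"top":(165,225,225,305,9)})
```

```text
[-1.00711016e-01  1.13114213e+00 -6.70122725e-06]
clk 10.2 tcp [0.4932 0.0682 0.1106] down [ 0.005 -0.    -1.   ] z [ 0.984 -0.178  0.005] zang -0.1787 F [-4.9 -0.2 25.1] gap 0.0084 q [-0.024  0.221 -0.345  0.999 -0.     1.726]
```

View pics/side8.png

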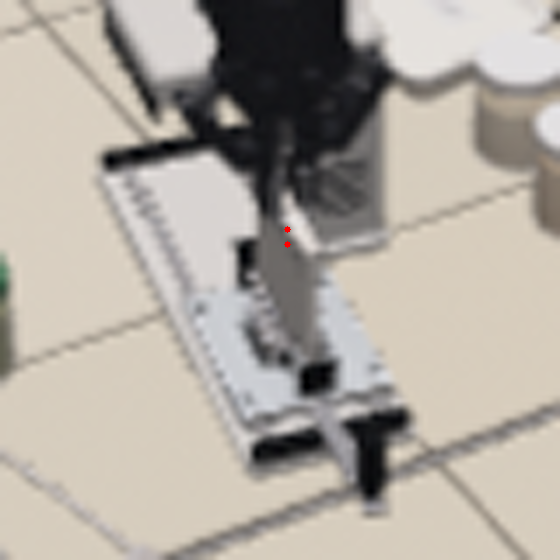

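View pics/top8.png

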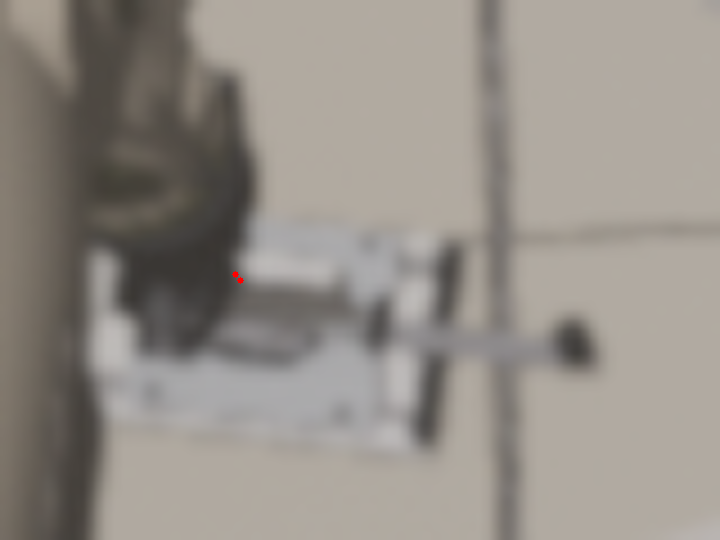

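Emit:
{"op": "step_arm", "data": {
  "moves": [
    [[0, 0, 0, 0.002, 0, -0.001, 0], [0, 0, 0, 0.004, 0, -0.001, 0], [0, 0, 0, 0.004, 0, -0.001, 0]]
  ]
}}

```text
clock: 10.6
tcp_pos: [0.4944, 0.0681, 0.1106]
orientation: [0.708, 0.063, 0.7, -0.063]
wrist_force: [-4.7, -0.7, 27.4]
finger_gap: 0.0084
```

Run:
```python
from h import *
show();print(env.get_state()["ft_torque"])
```

```text
clk 10.6 tcp [0.4944 0.0681 0.1106] down [ 0.011 -0.001 -1.   ] z [ 0.984 -0.178  0.011] zang -0.1788 F [-4.7 -0.7 27.4] gap 0.0084 q [-2.400e-02  2.180e-01 -3.490e-01  9.920e-01 -1.000e-03  1.726e+00]
[-0.11158249  1.4353692   0.04532082]
```

Emit:
{"op": "step_arm", "data": {
  "moves": [
    [[0, 0, 0, 0, 0, 0, 0], [0, 0, 0, 0, 0, 0, 0.4], [0, 0, 0, 0, 0, 0, 0.4], [0, 0, 0, 0, 0, 0, 0.4], [0, 0, 0, -0.02, 0, 0, 0.4], [0, 0, 0, -0.05, 0, 0, 0.4], [0, 0, 0, -0.08, 0, 0, 0.4], [0, 0, 0, -0.08, 0, 0, 0.4]]
  ]
}}

```text
clock: 11.4
tcp_pos: [0.4961, 0.0682, 0.1942]
orientation: [0.711, 0.063, 0.698, -0.063]
wrist_force: [0.5, -1.1, -0.6]
finger_gap: 0.034
```

Run:
```python
from h import *
snap("9",{"side":(130,210,270,350,7)})
def box(cx,cy,yaw,bx,z0,z1):
    c,s=np.cos(yaw),np.sin(yaw)
    return np.array([[cx+c*a-s*b,cy+s*a+c*b,z] for z in(z0,z1) for a,b in((bx[0],bx[2]),(bx[1],bx[2]),(bx[1],bx[3]),(bx[0],bx[3]))])
def draw(im,c,B,col,u0,v0,f):
    q=((proj(c,B)-[u0,v0]+.5)*f-.5)
    for i in range(4):
        for a,b in((i,(i+1)%4),(i+4,(i+1)%4+4),(i,i+4)):
            cv2.line(im,tuple(np.round(q[a]).astype(int)),tuple(np.round(q[b]).astype(int)),col,1,cv2.LINE_AA)
c="side";v0,v1,u0,u1,f=130,210,270,350,7
f9=np.load("side9.npz");im=cv2.resize(f9["p"][v0:v1,u0:u1,::-1],None,fx=f,fy=f,interpolation=cv2.INTER_CUBIC)
X=(.4905,.0655,-.178) # incl. side-camera bias
draw(im,c,box(*X,(-.006,.006,-.05,.05),.1125,.1345),(0,0,255),u0,v0,f)
cv2.imwrite("pics/ov9.png",im)
W=cloud("side",f9["d"]);g=f9["p"].astype(int)
m=(W[...,2]>.085)&(W[...,2]<.15)&(abs(W[...,0]-.49)<.03)&(abs(W[...,1]-.065)<.07)&(g.min(2)>150)
print(np.round(np.c_[np.argwhere(m)[:,::-1],W[m]],3)[:60])
```

```text
clk 11.4 tcp [0.4961 0.0682 0.1942] down [ 0.018 -0.001 -1.   ] z [ 0.984 -0.178  0.018] zang -0.1787 F [ 0.5 -1.1 -0.6] gap 0.034 q [-2.300e-02  1.630e-01 -2.040e-01  1.186e+00 -1.000e-03  1.726e+00]
[[3.07e+02 1.52e+02 5.03e-01 1.15e-01 1.30e-01]
 [3.06e+02 1.53e+02 4.97e-01 1.13e-01 1.28e-01]
 [3.07e+02 1.53e+02 4.99e-01 1.08e-01 1.30e-01]
 [3.08e+02 1.53e+02 5.04e-01 1.09e-01 1.28e-01]
 [3.06e+02 1.54e+02 4.93e-01 1.07e-01 1.29e-01]
 [3.07e+02 1.54e+02 4.97e-01 1.05e-01 1.28e-01]
 [3.08e+02 1.54e+02 5.00e-01 1.01e-01 1.30e-01]
 [3.09e+02 1.54e+02 4.97e-01 8.70e-02 1.40e-01]
 [3.07e+02 1.55e+02 4.93e-01 9.80e-02 1.29e-01]
 [3.08e+02 1.55e+02 4.95e-01 9.20e-02 1.32e-01]
 [3.09e+02 1.55e+02 4.96e-01 8.60e-02 1.36e-01]
 [3.08e+02 1.56e+02 4.95e-01 9.20e-02 1.27e-01]
 [3.09e+02 1.56e+02 4.96e-01 8.60e-02 1.30e-01]
 [3.10e+02 1.56e+02 4.99e-01 8.30e-02 1.31e-01]
 [3.09e+02 1.57e+02 4.91e-01 7.70e-02 1.33e-01]
 [3.10e+02 1.57e+02 4.94e-01 7.40e-02 1.34e-01]
 [3.09e+02 1.58e+02 4.91e-01 7.70e-02 1.28e-01]
 [3.10e+02 1.58e+02 4.90e-01 6.60e-02 1.36e-01]
 [3.11e+02 1.58e+02 4.96e-01 6.90e-
[... 753 characters left out ...]
4.82e-01 3.50e-02 1.34e-01]
 [3.13e+02 1.63e+02 4.88e-01 3.80e-02 1.29e-01]
 [3.14e+02 1.63e+02 4.91e-01 3.60e-02 1.29e-01]
 [3.13e+02 1.64e+02 4.84e-01 3.00e-02 1.31e-01]
 [3.14e+02 1.64e+02 4.85e-01 2.50e-02 1.34e-01]
 [3.15e+02 1.64e+02 4.91e-01 2.60e-02 1.31e-01]
 [3.13e+02 1.65e+02 4.84e-01 3.10e-02 1.25e-01]
 [3.14e+02 1.65e+02 4.82e-01 1.90e-02 1.34e-01]
 [3.15e+02 1.65e+02 4.85e-01 1.50e-02 1.36e-01]
 [3.16e+02 1.68e+02 4.88e-01 1.30e-02 1.21e-01]
 [3.16e+02 1.69e+02 4.90e-01 1.70e-02 1.12e-01]
 [3.15e+02 1.71e+02 4.87e-01 2.00e-02 1.01e-01]
 [3.15e+02 1.72e+02 4.82e-01 1.20e-02 1.03e-01]
 [3.15e+02 1.73e+02 4.87e-01 2.00e-02 9.00e-02]
 [3.15e+02 1.74e+02 4.86e-01 1.90e-02 8.70e-02]]
```

View pics/ov9.png

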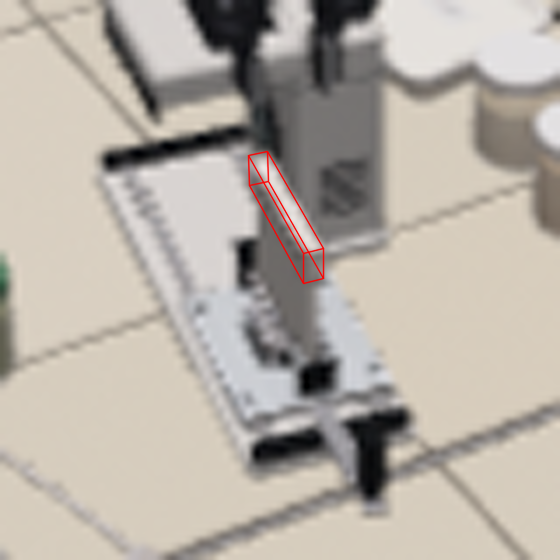

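View pics/side9.png

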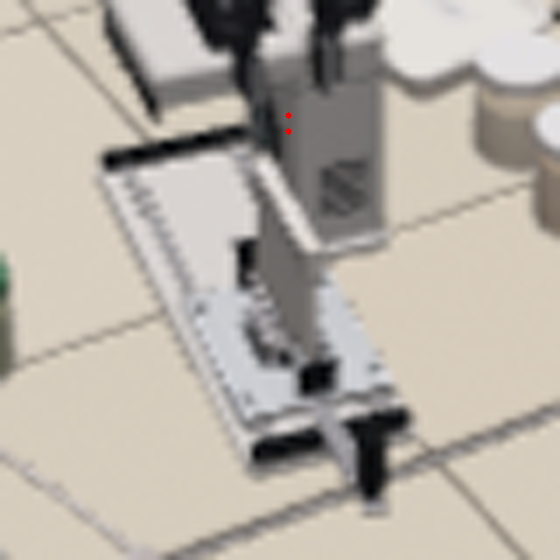

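Run:
```python
from h import *
print(rel([0.463,-0.080,0.2],-0.178))
```

```text
[-0.0008  0.0149 -0.0016 -0.0082 -0.1515 -0.0051]
```

Emit:
{"op": "step_arm", "data": {
  "moves": [
    [[0, 0.015, 0, -0.008, -0.03, -0.002, 0.6], [0, 0.015, 0, -0.008, -0.07, -0.003, 0.6], [0, 0.015, 0, -0.008, -0.11, -0.004, 0.6], [0, 0.015, 0, -0.008, -0.14, -0.005, 0.6], [0, 0.015, 0, -0.008, -0.1515, -0.005, 0.6], [0, 0.015, 0, 0.02, -0.1515, -0.005, 0.6], [0, 0.015, 0, 0.05, -0.1515, -0.005, 0.6], [0, 0.015, 0, 0.075, -0.1515, -0.005, 0.6], [0, 0.015, 0, 0.08, -0.1515, -0.005, 0.6], [0, 0.015, 0, 0.08, -0.1515, -0.005, 0.6]]
  ],
  "force": 40
}}

```text
clock: 12.45
tcp_pos: [0.4635, -0.0793, 0.1107]
orientation: [0.703, 0.064, 0.705, -0.062]
wrist_force: [0.6, 0.4, -0.3]
finger_gap: 0.0511
```

Run:
```python
from h import *
snap("10",{"side":(140,220,270,350,7),"top":(165,225,235,315,9)})
print(rel([0.463,-0.080,0.052],-0.178))
```

```text
clk 12.45 tcp [ 0.4635 -0.0793  0.1107] down [-0.003  0.003 -1.   ] z [ 0.984 -0.177 -0.003] zang -0.1782 F [ 0.6  0.4 -0.3] gap 0.0511 q [-0.342  0.177 -0.401  0.996  0.002  1.407]
[-0.0002  0.0009 -0.0015  0.0606 -0.0005 -0.0021]
```

View pics/side10.png

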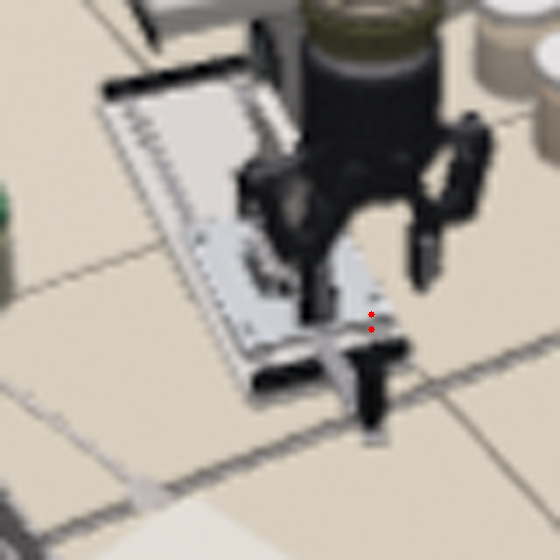

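View pics/top10.png

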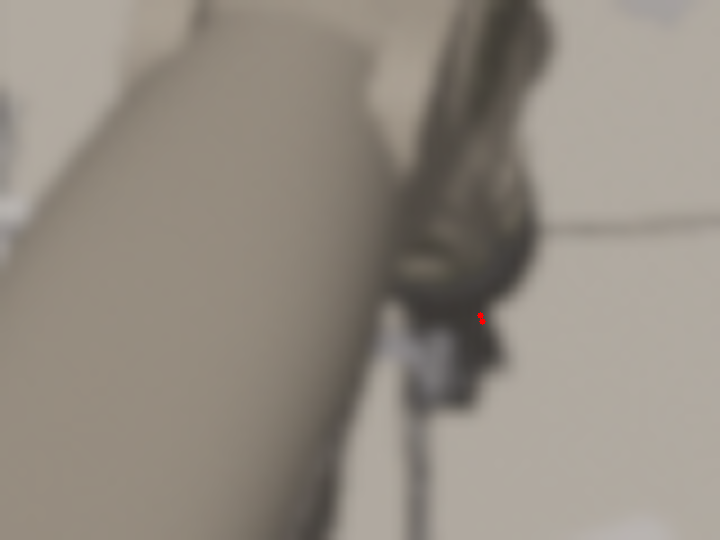

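Emit:
{"op": "step_arm", "data": {
  "moves": [
    [[0, 0, 0, 0.025, 0, -0.001, 0.6], [0, 0, 0, 0.045, 0, -0.001, 0.6], [0, 0, 0, 0.058, 0, -0.001, 0.6], [0, 0, 0, 0.058, 0, -0.001, 0.6], [0, 0, 0, 0.058, 0, -0.001, 0], [0, 0, 0, 0.058, 0, -0.001, 0], [0, 0, 0, 0.058, 0, -0.001, 0], [0, 0, 0, 0.058, 0, -0.001, 0], [0, 0, 0, 0.058, 0, -0.001, 0]]
  ],
  "force": 40
}}

```text
clock: 13.45
tcp_pos: [0.4656, -0.0802, 0.0558]
orientation: [0.706, 0.063, 0.703, -0.063]
wrist_force: [1.0, 0.4, 6.7]
finger_gap: 0.0132
```

Run:
```python
from h import *
snap("11",{"side":(140,220,270,350,7)})
```

```text
clk 13.45 tcp [ 0.4656 -0.0802  0.0558] down [ 0.004  0.    -1.   ] z [ 0.984 -0.177  0.004] zang -0.1783 F [1.  0.4 6.7] gap 0.0132 q [-0.342  0.23  -0.485  0.852  0.002  1.407]
```

View pics/side11.png

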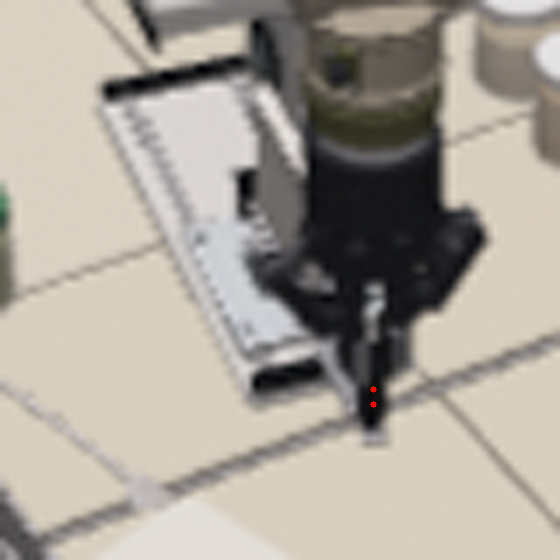

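Emit:
{"op": "step_arm", "data": {
  "moves": [
    [[0, 0, 0, 0.001, 0.005, 0, 0], [0, 0, 0, 0.001, 0.015, 0, 0], [0, 0, 0, 0.001, 0.03, 0, 0], [0, 0, 0, 0.001, 0.03, 0, 0]]
  ]
}}

```text
clock: 13.9
tcp_pos: [0.4712, -0.0495, 0.0558]
orientation: [0.706, 0.063, 0.703, -0.062]
wrist_force: [-1.0, 2.1, 7.8]
finger_gap: 0.013
```

Run:
```python
from h import *
snap("12",{"side":(140,220,270,350,7)})
```

```text
clk 13.9 tcp [ 0.4712 -0.0495  0.0558] down [ 0.005  0.001 -1.   ] z [ 0.984 -0.176  0.005] zang -0.177 F [-1.   2.1  7.8] gap 0.013 q [-0.276  0.232 -0.483  0.852  0.003  1.472]
```

View pics/side12.png

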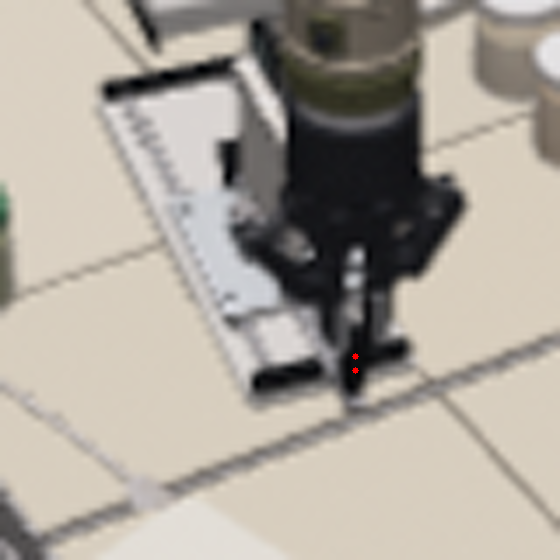

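The shuttle follows the hand with only about 2 N of side force. I'll continue.

Emit:
{"op": "step_arm", "data": {
  "moves": [
    [[0, 0, 0, 0, 0.01, 0, 0], [0, 0, 0, 0, 0.025, 0, 0], [0, 0, 0, 0, 0.04, 0, 0], [0, 0, 0, 0, 0.055, 0, 0], [0, 0, 0, 0, 0.07, 0, 0], [0, 0, 0, 0, 0.085, 0, 0], [0, 0, 0, 0, 0.095, 0, 0], [0, 0, 0, 0, 0.1, 0, 0], [0, 0, 0, 0, 0.1, 0, 0]]
  ]
}}

```text
clock: 14.85
tcp_pos: [0.4888, 0.0498, 0.0561]
orientation: [0.706, 0.063, 0.703, -0.061]
wrist_force: [0.1, 1.6, 0.7]
finger_gap: 0.0131
```

Run:
```python
from h import *
snap("13",{"side":(120,210,260,350,6)})
```

```text
clk 14.85 tcp [0.4888 0.0498 0.0561] down [ 0.005  0.003 -1.   ] z [ 0.985 -0.175  0.004] zang -0.1758 F [0.1 1.6 0.7] gap 0.0131 q [-0.064  0.262 -0.442  0.863  0.003  1.683]
```

View pics/side13.png

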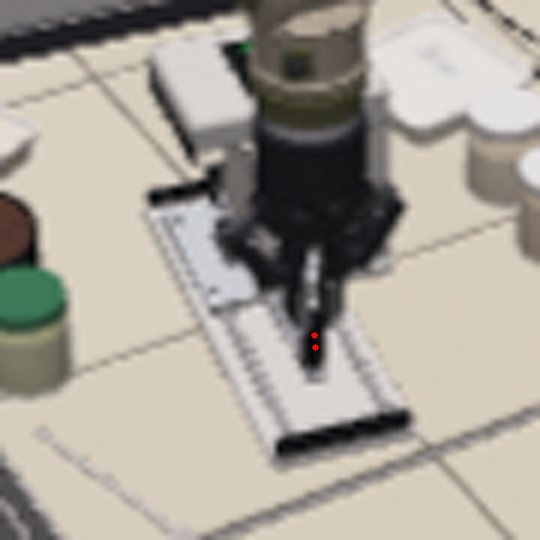

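Emit:
{"op": "step_arm", "data": {
  "moves": [
    [[0, 0, 0, 0, 0.006, 0, 0], [0, 0, 0, 0, 0.012, 0, 0], [0, 0, 0, 0, 0.017, 0, 0], [0, 0, 0, 0, 0.021, 0, 0], [0, 0, 0, 0, 0.021, 0, 0]]
  ]
}}

```text
clock: 15.4
tcp_pos: [0.4923, 0.0698, 0.0561]
orientation: [0.706, 0.063, 0.703, -0.062]
wrist_force: [-1.1, -4.5, 1.6]
finger_gap: 0.0131
```

Run:
```python
from h import *
show()
```

```text
clk 15.4 tcp [0.4923 0.0698 0.0561] down [ 0.005  0.001 -1.   ] z [ 0.985 -0.175  0.004] zang -0.1761 F [-1.1 -4.5  1.6] gap 0.0131 q [-2.100e-02  2.720e-01 -4.270e-01  8.670e-01  1.000e-03  1.726e+00]
```

Emit:
{"op": "step_arm", "data": {
  "moves": [
    [[0, 0, 0, 0, 0.004, 0, 0], [0, 0, 0, 0, 0.007, 0, 0], [0, 0, 0, 0, 0.01, 0, 0], [0, 0, 0, 0, 0.01, 0, 0]]
  ]
}}

```text
clock: 15.8
tcp_pos: [0.4927, 0.0719, 0.0567]
orientation: [0.705, 0.058, 0.703, -0.07]
wrist_force: [-7.2, -29.0, 11.4]
finger_gap: 0.0123
```

Run:
```python
from h import *
snap("14",{"side":(110,200,250,340,6),"top":(140,240,180,310,6)})
```

```text
clk 15.8 tcp [0.4927 0.0719 0.0567] down [ 0.002 -0.017 -1.   ] z [ 0.984 -0.18   0.005] zang -0.181 F [ -7.2 -29.   11.4] gap 0.0123 q [-0.006  0.277 -0.419  0.873 -0.017  1.746]
```

View pics/side14.png

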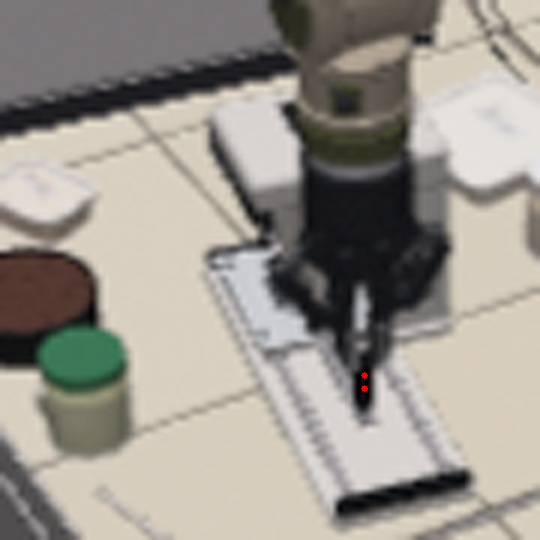

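Emit:
{"op": "step_arm", "data": {
  "moves": [
    [[0, 0, 0, 0, 0, 0, 0], [0, 0, 0, 0, 0, 0, 0], [0, 0, 0, 0, 0, 0, 0.45], [0, 0, 0, 0, 0, 0, 0.45], [0, 0, 0, 0, 0, 0, 0.45], [0, 0, 0, -0.02, -0.002, 0, 0.45], [0, 0, 0, -0.06, -0.01, 0, 0.45], [0, 0, 0, -0.1, -0.04, 0, 0.45], [0, 0, 0, -0.14, -0.08, -0.01, 0.45], [0, 0, 0, -0.16, -0.13, -0.03, 0.45], [0, 0, 0, -0.16, -0.17, -0.05, 0.45], [0, 0, 0, -0.16, -0.2, -0.05, 0.45]]
  ]
}}

```text
clock: 17.1
tcp_pos: [0.4058, -0.1138, 0.221]
orientation: [0.706, 0.058, 0.702, -0.069]
wrist_force: [1.2, -0.3, -0.3]
finger_gap: 0.0383
```

Emit:
{"op": "step_arm", "data": {
  "moves": [
    [[0, 0, 0, 0, -0.04, -0.02, 0.45], [0, 0, 0, 0, -0.08, -0.02, 0.45], [0, 0, 0, 0, -0.12, -0.02, 0.45], [0, 0, 0, 0, -0.15, -0.02, 0.45], [0, 0, 0, 0, -0.15, -0.02, 0.45]]
  ]
}}

```text
clock: 17.6
tcp_pos: [0.3593, -0.2608, 0.2231]
orientation: [0.706, 0.059, 0.702, -0.071]
wrist_force: [-0.3, 1.5, 0.4]
finger_gap: 0.0383
```

Run:
```python
from h import *
snap("15",{"side":(110,200,250,340,6),"top":(140,240,180,310,6)})
```

```text
clk 17.6 tcp [ 0.3593 -0.2608  0.2231] down [ 0.004 -0.018 -1.   ] z [ 0.983 -0.183  0.008] zang -0.1841 F [-0.3  1.5  0.4] gap 0.0383 q [-0.802  0.045 -0.267  1.243 -0.009  0.952]
```

View pics/side15.png

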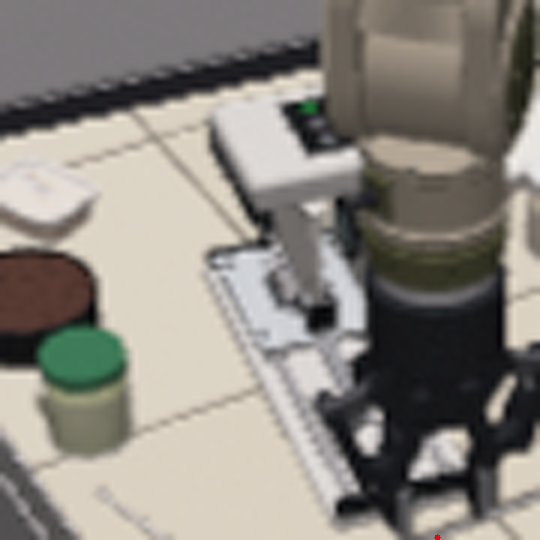

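View pics/top15.png

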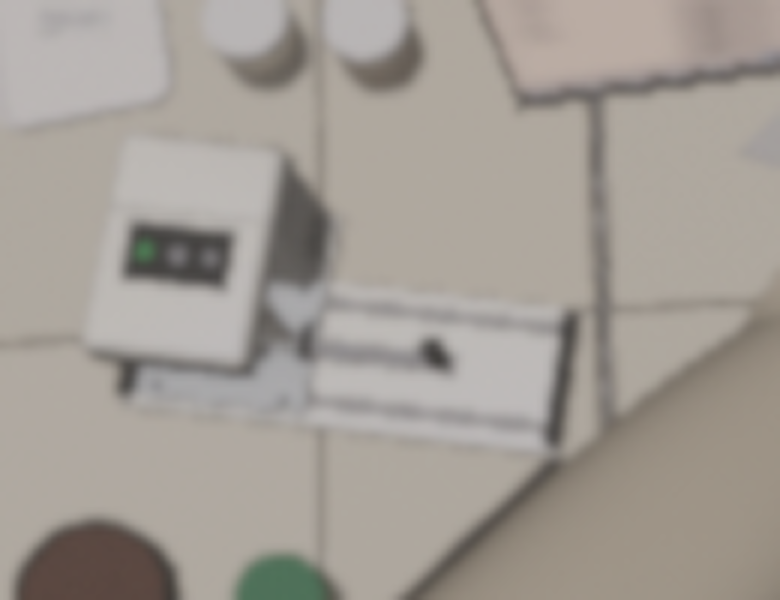

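Run:
```python
from h import *
g=np.load("top15.npz")["p"].astype(float).mean(2);v0,v1,u0,u1=193,205,246,258
print(g[v0:v1,u0:u1].astype(int))
v,u=np.mgrid[v0:v1,u0:u1];w=np.clip(125-g[v0:v1,u0:u1],0,None)
q=((w*u).sum()/w.sum(),(w*v).sum()/w.sum());h=onplane("top",q,.057);e=np.array([.177,.984,0])
h0=np.array([.46408,-.07622,0]);print(q,h,"s",h@e,"moved",(h-h0)@e, "roof-mid minus clip",.3076-(h@e+.150))
f=np.load("side15.npz");W=cloud("side",f["d"])
# plate end vs far bar in both: panel top under roof
m=(W[...,2]>.04)&(W[...,2]<.14)&(abs(W[...,0]-.50)<.05)&(W[...,1]>.15)&(W[...,1]<.21)&(f["p"].min(2)>80)
X=W[m];print(m.sum(),np.round(np.percentile(X,[3,50,97],axis=0),3))
```

```text
[[175 176 176 173 166 163 162 158 157 158 160 162]
 [184 184 184 182 178 176 176 175 175 176 176 176]
 [185 186 185 182 175 170 170 174 180 184 185 185]
 [185 185 182 173 153 136 135 153 174 184 186 186]
 [177 177 173 156 123  94  92 124 161 179 185 186]
 [159 159 155 137 105  77  71  94 136 166 179 184]
 [144 144 142 131 109  81  65  73 107 146 171 182]
 [147 144 140 137 126 102  81  77  99 140 170 183]
 [163 159 155 155 152 140 126 116 121 147 173 184]
 [178 177 175 176 175 171 165 157 154 163 177 185]
 [185 185 184 184 184 184 182 179 177 178 183 186]
 [186 186 186 186 186 186 186 185 185 185 186 186]]
(np.float64(252.02752842609218), np.float64(198.786355475763)) [0.49085153 0.07250955 0.057     ] s 0.15823011976809573 moved 0.15108843976809572 roof-mid minus clip -0.0006301197680957382
90 [[0.497 0.159 0.042]
 [0.51  0.179 0.083]
 [0.522 0.207 0.131]]
```

Emit:
{"op": "step_arm", "data": {
  "moves": [
    [[0, 0, 0, 0, -0.04, 0, 0.3], [0, 0, 0, 0, -0.08, 0.02, 0.3], [0, 0, 0, 0, -0.12, 0.04, 0.3], [0, 0, 0, 0, -0.16, 0.06, 0.3], [0, 0, 0, 0, -0.2, 0.06, 0.3], [0, 0, 0, 0, -0.2, 0.06, 0.3]]
  ]
}}

```text
clock: 18.3
tcp_pos: [0.3826, -0.4679, 0.2249]
orientation: [0.706, 0.059, 0.703, -0.07]
wrist_force: [-0.2, -0.3, 0.6]
finger_gap: 0.0259
```

Run:
```python
from h import *
snap("16",{"side":(110,220,250,350,5.4)})
g=np.load("side16.npz")["p"].astype(float).mean(2)
print(g[165:190,306:324].astype(int))
print(proj("side",[[.4885,.0672,.036],[.4885,.0672,.06]]))
```

```text
clk 18.3 tcp [ 0.3826 -0.4679  0.2249] down [ 0.003 -0.016 -1.   ] z [ 0.983 -0.182  0.006] zang -0.1826 F [-0.2 -0.3  0.6] gap 0.0259 q [-1.015  0.357  0.128  1.327 -0.006  0.738]
[[165 137 112 114 113 127 133 143 170 173 184 194 180 161 144 135 133 141]
 [137 160 158 133 114 142 165 185 213 183 137 132 140 155 166 170 176 188]
 [178 218 218 215 182 144 174 199 214 204 163 163 190 208 208 208 208 208]
 [186 215 212 185 151 153 160 167 190 216 210 206 208 208 208 208 208 208]
 [172 192 172  89  28  74 129 162 189 213 209 201 208 208 208 208 208 208]
 [160 142  83  25  30  26 111 166 170 195 218 214 207 208 208 208 208 208]
 [160 150 106  19  21  16 146 193 157 188 214 212 203 205 208 208 208 208]
 [156 148 104  14  17  13 146 197 158 170 194 213 211 193 208 208 208 208]
 [136 159 127  13  14  13 145 217 189 149 164 182 214 207 205 208 208 208]
 [160 162 126  14  13  15 145 218 193 151 174 198 212 207 197 209 208 208]
 [200 167 132  14  13  13 145 218 217 204 172 167 190 216 211 206 208 208]
 [196 168 149  24  14  22 146 217 217 218 195 161 189 214 210 198 203 208]
 [217 205 152  62  
[... 315 characters left out ...]
218 218 217 217 194 153 173 197 212 207]
 [218 218 217 217 218 218 218 217 218 217 218 218 217 200 166 167 190 217]
 [218 218 218 217 218 218 217 217 217 218 218 217 218 204 169 163 191 214]
 [217 218 218 217 218 218 217 218 217 218 217 218 218 217 201 168 170 195]
 [213 218 217 218 218 218 218 217 218 217 217 218 217 217 218 194 158 190]
 [191 218 218 218 217 217 218 218 218 218 218 218 217 217 218 199 162 171]
 [187 213 217 217 217 217 218 218 218 218 217 218 217 218 217 217 191 152]
 [168 191 217 218 218 218 218 218 217 217 217 217 218 214 206 203 175 130]
 [164 189 213 218 217 217 218 217 218 214 206 203 201 180 135 109  89  29]]
[[309.96725476 176.85178837]
 [309.8762204  172.42202224]]
```

View pics/side16.png

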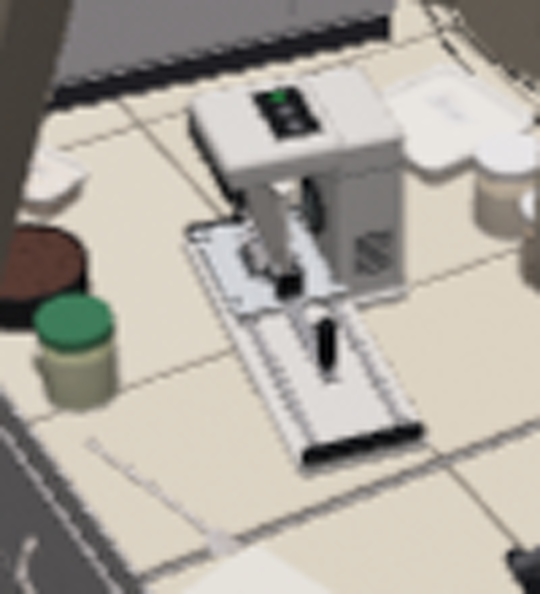

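Run:
```python
from h import *
show();print(env.hand_in())
```

```text
clk 18.35 tcp [ 0.3826 -0.4655  0.2251] down [ 0.003 -0.014 -1.   ] z [ 0.983 -0.181  0.005] zang -0.1818 F [-0.3  0.5 -0.1] gap 0.0255 q [-1.013  0.354  0.125  1.328 -0.005  0.739]
the job is handed in; nothing more can be done
None
```

I took the white panel from the rack, pressed it into the shuttle clip, slid the shuttle in by its handle to its stop, let go and moved the arm clear. I handed in at 18.35 s; the hand-in gives no verdict.

- **Panel seating:** the tool stopped firmly at z = 0.1106 m under 27 N. The height expected for a fully home panel was 0.1107 m. The side camera then put the panel's top at about 0.132 m, against 0.1345 m expected.
- **Shuttle position:** it stopped against about 29 N. Both cameras put the clip within 2 mm of the middle of the head's roof. I did not push the handle a second time to confirm.
- **Other objects:** the last pictures show the panel upright under the head and the jar in place. I did not look at the dark panel after the lift, but the gripper never touched it.

Two checks disagreed:
- **Camera positions:** the two cameras differed by 5–7 mm in y, so I used their mean, which agreed with where the gripper actually was.
- **Shuttle travel:** it came out as 151 mm from the top camera, 153 mm from the side camera and 155 mm from the tool.

The fingertips also looked higher in the pictures than the stated geometry while the gripper was open, so I gripped 6 mm lower. The grip held.

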